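# Seat the drilled lap on the hone's drive pin

### The job

The gravers want sharpening, so fit the hone with the lap that has the four slotted drive holes: lift it off its stand, lower its centre hole over the hone's spindle and turn it gently until a drive hole drops over the drive pin and the lap lies flat on the platen, then let go. The lap is brittle, so only rest it lightly on the pin and never force it down or round; leave the plain lap on the stand.

Things in the scene. Friction and masses are not known exactly. Their poses are not given: they have to be found in the camera images.
- drilled_lap_center (a point): Centre, half-way up, of the lap to be fitted: flat steel disc, 64 mm diameter, 10 mm thick, 0.14 to 0.23 kg, z along its axis, up. A 14 mm centre hole and four slotted drive holes (7 mm wide, 9 mm long towards the centre) go right through; their middles lie on its own +x, +y, -x and -y axes, 20 mm from the centre. It starts flat on one of the stand's two pedestals, free all round its rim.
- plain_lap_center (a point): Centre, half-way up, of the other lap: the same size and steel (64 x 10 mm, 14 mm centre hole) but without drive holes. It lies on the stand's other pedestal and stays there.
- lap_stand: Fixed dark wooden board 88 x 225 x 16 mm on the table, long side along its own y; origin at the centre of its underside. At y = +65 and -65 mm stand pedestals, 36 mm diameter, tops 34 mm above the table; from each rises an 11 mm brass peg, 15 mm high, through the centre hole of the lap that lies there. Either lap may be on either pedestal.
- hone_seat (a point): Middle of the platen's face (steel disc, 52 mm diameter), where the lap's underside comes to lie; z up. The spindle nose, 12 mm diameter, rises 12 mm from it, the last 3 mm tapered. 20 mm off the axis stands the one drive pin, 5 mm diameter, 5 mm high, its edge barely broken. It may point in any direction, which this frame does not show; the drive holds the platen fast against light turning.
- hone: The hone: fixed square grey box, 150 x 150 mm, origin at the centre of its underside on the table, under the spindle axis. Its deck is 56 mm up, the platen's face 72 mm up (16 mm above the deck). On the deck a drip rim, 108 mm across and 2 mm high, and at x = y = +60 mm a rest post, 10 mm diameter (22 mm at its foot), 36 mm high.

How it is judged:
By the outcome, as a careful person would: the job done as asked, in the order asked, and still so for the second after the job is handed in, with the robot touching nothing.
It also fails if it takes over 72 s, if anything falls off the work surface, if the arm or the gripper's body presses on something with over 40 N, if the wrist force passes 120 N, or if a joint passes its speed limit or range.

### The arm

A 6-joint arm with a two-finger parallel gripper is mounted at the origin on a cart in front of the work surface, level with it; the furniture and walls round the work are solid. World frame = base frame: x ahead of the robot, y to its left, z up, the work surface at z = 0. Lengths are in m, angles in rad, forces in N, time in s.
With the tool pointing down it reaches from about 0.35 to 0.85 m from the base axis. Payload 8.1 kg.
Tool frame: the origin (TCP) lies on the centre line of the jaws, within the pads' length; the fingertips stand robot.tip_reach ahead of it and the grasp point (between the pads) lies 5 mm behind it (robot.tip_reach is the distance from the TCP to the fingertips, in m); z points along the fingers, y is the direction in which the jaws open and shut (so a half turn about z gives the same grasp; the last joint's range is limited). The gripper opens to 93 mm and grips with 3 to 60 N. Pads are 15 mm wide; open, the fingers measure 128 mm over their backs; the gripper's body (75 mm by 188 mm) begins 65 mm behind the grasp point.
Start: joints at [-1.189, 0.13, 1.488, -0, 1.523, -0.085], TCP at [0.27, -0.536, 0.194] pointing down, gripper open.
Joint ranges: [-2.96, 2.96], [-0.89, 2.26], [0.02, 2.5], [-1.34, 4.48], [0, 2.73], [-2.66, 2.66]. Speed limits (rad/s): [2.39, 2.39, 2.79, 3.14, 3.14, 3.14].

### API

Orientations are given as a rotation vector (axis times angle).
In Python, from plant import sensors, read_camera, robot gives the robot as it stands.
- The arm moves only by the tool play_rows, never from a script. Its argument "series" is a list that holds one entry, the list of rows, each a list of 5 numbers: the closure, from -1 (fully open) to 1 (shut), then the shift along the world's x, y, z in m, then the turn about the world's z in rad. A call has 1 to 8 rows; each row is the pose to reach, as a shift and turn from the pose commanded when the call began; what a row does not reach only later rows make up. A row lasts 1/10 s, in which the tool goes at most 50 mm and 8.59 degrees, less where a joint would pass 70% of its speed; a pose out of reach is approached as far as the arm can. A call with a gripper value outside its range is refused whole. The fingers move at their own pace and stop on an object; "force" is the grip in N (left out, the last holds). Time passes only in rows, so rows that repeat a pose let the fingers close. It gives the time, the measured TCP pose, the force and the opening at its end, in the units of the state.
- sensors.read_state(): the state, without advancing time (a new reading comes with each control period).
- read_camera(name): name is "scene" or "side" or "wrist"; returns a dict with "color" (400x640x3 uint8, red, green, blue), "range_z" (400x640 float32, m along the optical axis (not along the pixel's ray), 0 where there is no reading), "intrinsics" (3x3 intrinsics, pixels), "rvec" (rotation vector, rad) and "tvec" (3), from world to camera coordinates, as OpenCV has them. Camera axes: x right, y down, z forward; pixel columns grow to the right and rows downward; lengths in m; the calibration is good to about 2 mm. The wrist camera is an equidistant fisheye: a pixel r from the principal point sees the ray r / f radians off the axis. A picture is of the moment at which its call begins.
- robot.close_job(): hands the job in, once; it reports no verdict.
The state is a dict: "t": time; "q": joint angles; "dq": joint speeds; "joint_torque": joint torques, N m; "tool_pos": TCP position; "orientation": TCP orientation; "force": force on the tool from outside, world axes, zero at the start; "wrist_torque": the same for the moment, N m; "opening": finger opening in m.
Only numpy, scipy, OpenCV 4.12 (cv2) and the standard library are available. Lean on these libraries where they do the work, as an engineer would, in place of code of your own. Each camera call takes 0.05 s, during which the arm holds its last target.

## Working session

There is one attempt and no reset: what is moved stays moved. The work goes in short steps, Python scripts to look and compute and a tool call to move; the robot and the scene stay as the last step left them, time stands still between calls to the robot, and variables do not carry over. Pictures are saved under pics/ and viewed, and the job is handed in when it is done.

Besides the shell and the picture viewer there is one more tool, called after "Call:" as a command line: name --argument value ..., lists and objects as JSON in quotes. play_rows: Moves the arm, as the interface text tells. Its arguments: {"type":"object","properties":{"series":{"type":"array","items":{"type":"array","items":{"type":"array","items":{"type":"number"}}}},"force":{"type":"number"}},"required":["series"]}

```bash
ls; mkdir -p pics
python3 - <<'E'
from plant import sensors, read_camera, robot
import cv2,numpy as np
print(sensors.read_state(), robot.tip_reach)
for n in ["scene","side","wrist"]:
    c=read_camera(n); np.savez(f"{n}0.npz",**c)
    cv2.imwrite(f"pics/{n}0.png",c["color"][:,:,::-1]); print(n,c["intrinsics"].tolist(),c["rvec"],c["tvec"])
E
```

```text
pics
{'t': 0.0, 'q': array([-1.18939842e+00,  1.31134407e-01,  1.48925862e+00, -4.13067315e-05,
        1.52301744e+00, -8.54374765e-02]), 'dq': array([-0.00045538, -0.0013663 ,  0.0009707 , -0.0003349 , -0.00027338,
        0.00086686]), 'joint_torque': array([-8.90682531e-04, -5.59839535e+01, -4.91757452e+01,  7.70310801e-02,
        3.56910203e-02, -1.64455219e-04]), 'tool_pos': array([ 0.26979324, -0.53523408,  0.19251483]), 'orientation': array([-3.05465351e+00, -7.26251151e-01,  4.84826873e-04]), 'force': array([-0.16681557, -0.04519139,  0.68870963]), 'wrist_torque': array([-0.04682718,  0.01870913,  0.04380463]), 'opening': 0.09292043030183583} 0.014
scene [[503.36576183834694, 0.0, 318.5031671618294], [0.0, 503.36576183834694, 199.597869618559], [0.0, 0.0, 1.0]] [ 0.68161288 -2.4951685   1.27144202] [0.42048301 0.24687652 0.7657497 ]
side [[407.38762565387793, 0.0, 322.52346326469893], [0.0, 407.38762565387793, 193.97114910992028], [0.0, 0.0, 1.0]] [ 0.01993956  2.79096784 -1.43259235] [0.53254801 0.08369353 0.88230798]
wrist [[309.70691628693146, 0.0, 318.1243568516729], [0.0, 309.70691628693146, 200.66952754879114], [0.0, 0.0, 1.0]] [-2.47862913  1.52642407  0.20498229] [-0.59908912 -0.02975486  0.39033722]
```

View pics/scene0.png

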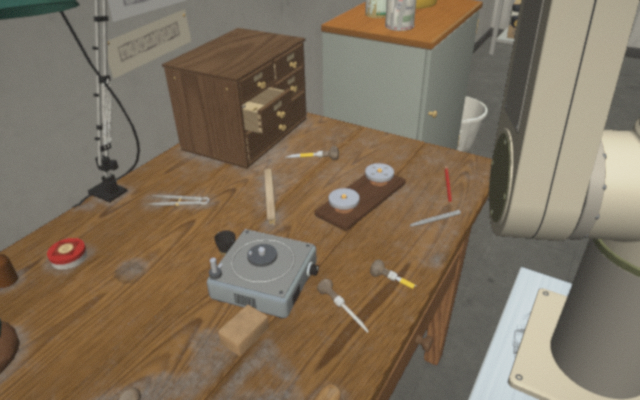

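View pics/side0.png

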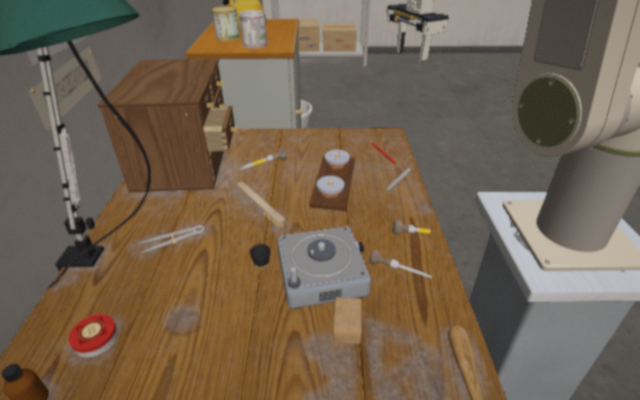

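View pics/wrist0.png

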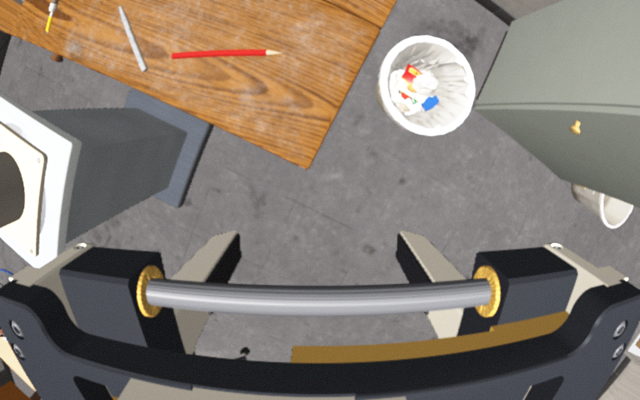

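The scene view shows the hone at about (262,262) and the laps on the stand at (344,198) and (379,173). The wrist view shows only the table's edge. Next I measure the poses from the range data and enlarge the crops.

```bash
cat > h.py <<'E'
import numpy as np, cv2
def rt(c): return cv2.Rodrigues(np.array(c["rvec"]))[0], np.array(c["tvec"]).ravel()
def cloud(c):
    K=c["intrinsics"];z=c["range_z"];v,u=np.mgrid[:400,:640]
    P=np.stack([(u-K[0,2])/K[0,0]*z,(v-K[1,2])/K[1,1]*z,z],-1)
    R,t=rt(c); W=(P-t)@R; W[z==0]=np.nan; return W
def circ(P):
    A=np.c_[2*P,np.ones(len(P))];s=np.linalg.lstsq(A,(P**2).sum(1),rcond=None)[0]
    return s[:2],np.sqrt(s[2]+s[:2]@s[:2])
E
python3 - <<'E'
from h import *
for n,boxes in [("scene",[(190,220,330,320),(305,150,415,230)]),("side",[(265,215,385,315),(295,140,370,215)])]:
    c=dict(np.load(n+"0.npz"));W=cloud(c)
    for i,(a,b,d,e) in enumerate(boxes):
        im=cv2.resize(c["color"][b:e,a:d,::-1],None,fx=5,fy=5,interpolation=cv2.INTER_CUBIC); cv2.imwrite(f"pics/{n}c{i}.png",im)
        w=W[b:e,a:d].reshape(-1,3);w=w[~np.isnan(w[:,0])]
        print(n,i,np.histogram(w[:,2],np.arange(-.01,.1,.004)))
        for lo,hi in [(.052,.060),(.068,.076),(.04,.048),(.012,.02)]:
            m=(w[:,2]>lo)&(w[:,2]<hi); p=w[m]
            if m.sum()>20: print(lo,m.sum(),np.median(p,0),p.min(0),p.max(0))
E
```

```text
scene 0 (array([   1,  669, 5536,  172,   54,   98,  193,  233,  280,  307,  557,
        239,  227,  235,  332,  678, 3247,  131,  103,   96,  411,   32,
         26,   31,   10,   19,    0]), array([-0.01 , -0.006, -0.002,  0.002,  0.006,  0.01 ,  0.014,  0.018,
        0.022,  0.026,  0.03 ,  0.034,  0.038,  0.042,  0.046,  0.05 ,
        0.054,  0.058,  0.062,  0.066,  0.07 ,  0.074,  0.078,  0.082,
        0.086,  0.09 ,  0.094,  0.098]))
0.052 3775 [0.52043512 0.12909345 0.05553548] [0.45305796 0.03582411 0.0520051 ] [0.61692599 0.19856292 0.05999486]
0.068 480 [0.53196255 0.11943054 0.07142367] [0.50894943 0.08852336 0.06804199] [0.58638219 0.1913757  0.07589685]
0.04 505 [0.48037221 0.18037897 0.04434879] [0.44814439 0.03239704 0.04000694] [0.59099002 0.20220617 0.04799626]
0.012 364 [0.51573673 0.16627158 0.01692737] [0.41409699 0.03449186 0.01211559] [0.67345697 0.20260985 0.01998993]
scene 1 (array([   1,  327, 4973,  442,  162,  314, 1360,  173,   48,   15,   12,
         65,  130,  700,   45,    3,    0,    0,    0,    0,    0,    0,
          0,    0,    0,    0,    0])
[... 1408 characters left out ...]
5885]
side 1 (array([   1,  344, 3244,   81,   65,  200,  908,   47,   14,    1,    3,
         66,  117,  496,   16,    0,    0,    0,    0,    0,    0,    0,
          0,    0,    0,    0,    0]), array([-0.01 , -0.006, -0.002,  0.002,  0.006,  0.01 ,  0.014,  0.018,
        0.022,  0.026,  0.03 ,  0.034,  0.038,  0.042,  0.046,  0.05 ,
        0.054,  0.058,  0.062,  0.066,  0.07 ,  0.074,  0.078,  0.082,
        0.086,  0.09 ,  0.094,  0.098]))
0.04 584 [ 0.50430671 -0.15503187  0.04324011] [ 0.46159645 -0.29554692  0.04004775] [ 0.54377243 -0.10319636  0.04747499]
0.012 1100 [ 0.50155553 -0.17800435  0.01533603] [ 0.4428636  -0.31144304  0.01203311] [ 0.56284636 -0.08359326  0.0199842 ]
```

View pics/scenec1.png

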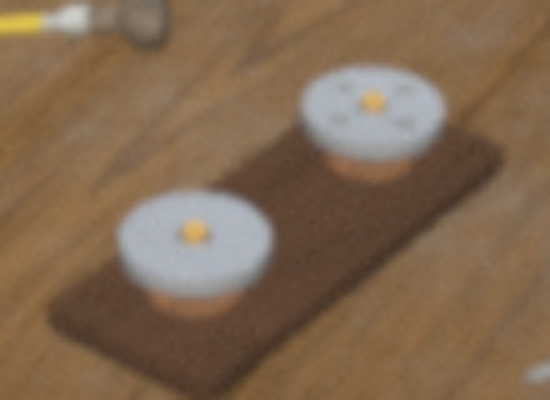

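View pics/scenec0.png

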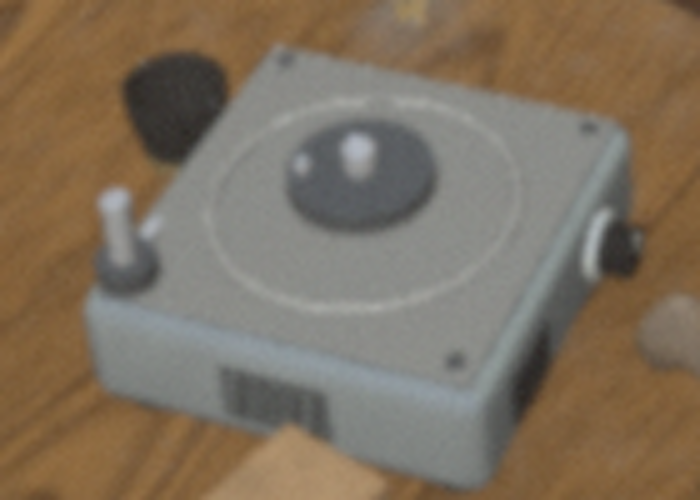

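View pics/sidec0.png

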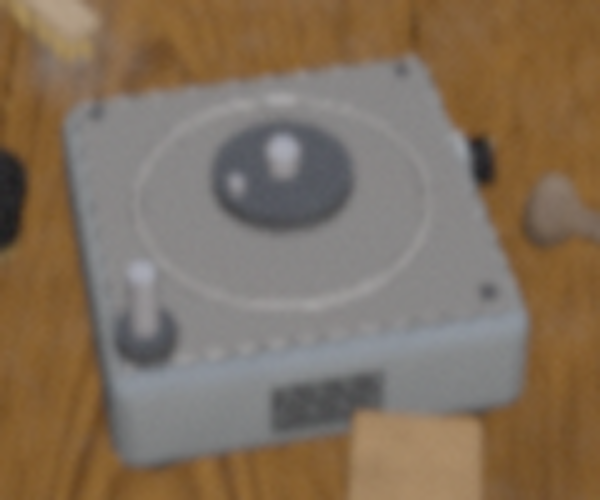

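Run:
```python
from h import *
for n,boxes in [("scene",[(190,220,330,320),(305,150,415,230)]),("side",[(265,215,385,315),(295,140,370,215)])]:
    c=dict(np.load(n+"0.npz"));W=cloud(c)
    a,b,d,e=boxes[1]; w=W[b:e,a:d].reshape(-1,3); w=w[(w[:,2]>.036)&(w[:,2]<.048)]
    for s in (w[w[:,1]>-.2],w[w[:,1]<-.2]):
        t=s[s[:,2]>.041]
        print(n,"lap",len(t),t.min(0),t.max(0),(t.min(0)+t.max(0))/2, "minEncl",cv2.minEnclosingCircle(t[:,:2].astype(np.float32)))
    a,b,d,e=boxes[0]; w=W[b:e,a:d].reshape(-1,3); t=w[(w[:,2]>.068)&(w[:,2]<.076)]
    t=t[np.hypot(t[:,0]-.536,t[:,1]-.119)<.04]
    print("platen",cv2.minEnclosingCircle(t[:,:2].astype(np.float32)))
    t=w[(w[:,2]>.054)&(w[:,2]<.058)]; r=cv2.minAreaRect(t[:,:2].astype(np.float32)*1000); print("deck",r)
    t=w[(w[:,2]>.077)&(w[:,2]<.1)]; print("high",t[np.hypot(t[:,0]-.536,t[:,1]-.119)<.04].mean(0),t[np.hypot(t[:,0]-.536,t[:,1]-.119)>.05].mean(0))
```

```text
scene lap 448 [ 0.47835897 -0.16793516  0.04103706] [ 0.54406223 -0.10397204  0.04794597] [ 0.5112106  -0.1359536   0.04449151] minEncl ((0.5131416916847229, -0.1363629251718521), 0.03493519499897957)
scene lap 345 [ 0.45884302 -0.29637491  0.04101197] [ 0.52099998 -0.230689    0.0469712 ] [ 0.4899215  -0.26353196  0.04399158] minEncl ((0.4901035726070404, -0.26580169796943665), 0.03572287783026695)
platen ((0.5336982607841492, 0.11549673229455948), 0.02755853161215782)
deck ((534.3350219726562, 115.45975494384766), (139.3160858154297, 140.64376831054688), 11.119361877441406)
high [0.53406032 0.11829343 0.0810921 ] [0.58023564 0.1874667  0.08608796]
side lap 328 [ 0.48185079 -0.16729935  0.04100745] [ 0.54377243 -0.10319636  0.04747499] [ 0.51281161 -0.13524786  0.04424122] minEncl ((0.5128751993179321, -0.13600744307041168), 0.033518578857183456)
side lap 233 [ 0.46159645 -0.29554692  0.0410477 ] [ 0.52262117 -0.23239153  0.04742757] [ 0.49210881 -0.26396923  0.04423763] minEncl ((0.4905419647693634, -0.2644207179546356), 0.03277125582098961)
platen ((0.5369762778282166, 0.11457008868455887), 0.027316201478242874)
deck ((536.2056274414062, 116.8272705078125), (137.98822021484375, 144.2774200439453), 11.112349510192871)
high [0.53711507 0.11732149 0.08093755] [0.58372553 0.18723624 0.08625095]
```

The lap with drive holes is the farther one, at crop (373,100), about (0.491,-0.265). The plain lap is at (0.513,-0.136). The hone is at about (0.536,0.116) and turned 11°, which agrees with the post's position. The pin is at crop (303,165) in the scene view and (237,183) in the side view. Next come the angles.

```bash
cat >> h.py <<'E'
def onplane(c,px,z,fish=False):
    K=c["intrinsics"];px=np.atleast_2d(np.array(px,float)); R,t=rt(c)
    d=np.c_[(px[:,0]-K[0,2])/K[0,0],(px[:,1]-K[1,2])/K[1,1]]
    if fish:
        r=np.hypot(*d.T); d=np.c_[d*(np.sin(r)/r)[:,None],np.cos(r)]
    else: d=np.c_[d,np.ones(len(d))]
    D=d@R; o=-R.T@t
    return o+D*((z-o[2])/D[:,2])[:,None]
def proj(c,P,fish=False):
    K=c["intrinsics"];R,t=rt(c);p=np.atleast_2d(P)@R.T+t
    if fish:
        rho=np.hypot(p[:,0],p[:,1]);th=np.arctan2(rho,p[:,2]); q=p[:,:2]/rho[:,None]*th[:,None]
    else: q=p[:,:2]/p[:,2:]
    return q*[K[0,0],K[1,1]]+[K[0,2],K[1,2]]
E
python3 - <<'E'
from h import *
s=dict(np.load("scene0.npz"));d=dict(np.load("side0.npz"));w=dict(np.load("wrist0.npz"))
for c,pp,sp in[(s,(190+303/5,220+162/5),(190+359/5,220+142/5)),(d,(265+237/5,215+183/5),(265+282/5,215+140/5))]:
    a=onplane(c,pp,.077)[0];b=onplane(c,sp,.084)[0];print(a,b,np.degrees(np.arctan2(*(a-b)[1::-1])),np.hypot(*(a-b)[:2]))
S=onplane(s,[(305+x/5,150+y/5) for x,y in [(345,88),(405,90),(340,120),(405,123)]],.044)
m=S.mean(0);print(m);
for q in S-m: print(np.degrees(np.arctan2(q[1],q[0])),np.hypot(*q[:2]))
R,t=rt(w);print("cam",-R.T@t,R)
E
```

```text
[0.54838255 0.12858816 0.077     ] [0.53256083 0.11668801 0.084     ] 36.94828570025007 0.019797490172629002
[0.55222382 0.1310237  0.077     ] [0.53600592 0.11640319 0.084     ] 42.034820476533554 0.021835278737847942
[ 0.48841903 -0.26413167  0.044     ]
-20.79457125333164 0.018744927019025664
-110.26337722071936 0.01969758969739776
67.42350173411783 0.02010617535156208
160.37654059258793 0.019556838724152193
cam [ 0.33508395 -0.50284897  0.38342917] [[ 0.4498316  -0.89311129 -0.00193602]
 [-0.86198065 -0.4347174   0.26078753]
 [-0.23375391 -0.11564166 -0.96539428]]
```

Call:
play_rows --series '[[[-1, 0.03, 0.045, -0.01, 0], [-1, 0.06, 0.09, -0.02, 0], [-1, 0.09, 0.14, -0.03, 0], [-1, 0.12, 0.19, -0.04, 0], [-1, 0.149, 0.234, -0.05, 0], [-1, 0.149, 0.234, -0.05, 0], [-1, 0.149, 0.234, -0.05, 0]]]'

```text
t: 0.85
tool_pos: [0.4202, -0.2979, 0.1422]
orientation: [-3.052, -0.733, 0.001]
force: [-0.4, -1.1, -0.1]
opening: 0.0927
```

Run:
```python
from plant import sensors, read_camera, robot
from h import *
c=read_camera("wrist"); np.savez("w1.npz",**c)
s=sensors.read_state();print(s["t"],s["tool_pos"],s["orientation"],s["force"],np.abs(s["dq"]).max())
cv2.imwrite("pics/w1.png",c["color"][:,:,::-1])
```

```text
0.9 [ 0.41945997 -0.29996718  0.14284219] [-3.05409367e+00 -7.31764507e-01  1.20252870e-03] [ 0.3101281  -1.2391093  -0.47419039] 0.0538619418668201
```

View pics/w1.png

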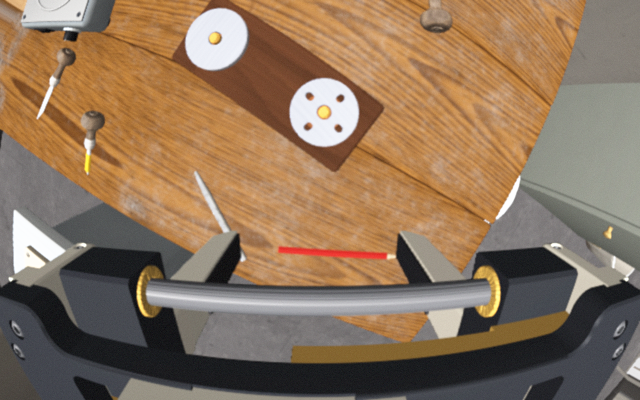

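The wrist view shows the drilled lap at (324,112), with slots near (309,96), (341,98), (307,127) and (340,127). I'll take a settled picture and fit these more precisely.

```bash
cat >> h.py <<'E'
def topdown(c,cx,cy,z,half=.045,res=.0002,fish=True):
    n=int(2*half/res); g=(np.arange(n)+.5)*res-half
    X,Y=np.meshgrid(cx+g,cy-g)  # image up=+y
    p=proj(c,np.c_[X.ravel(),Y.ravel(),np.full(X.size,z)],fish).astype(np.float32)
    return cv2.remap(c["color"],p[:,0].reshape(n,n),p[:,1].reshape(n,n),cv2.INTER_CUBIC)
E
python3 - <<'E'
from plant import sensors, read_camera, robot
from h import *
c=read_camera("wrist");c=read_camera("wrist"); np.savez("w2.npz",**c)
s=sensors.read_state();print(s["t"],s["tool_pos"],s["orientation"],np.abs(s["dq"]).max())
im=topdown(c,.491,-.265,.044); cv2.imwrite("pics/w2t.png",im[:,:,::-1])
P=onplane(c,[(324,112),(309,96),(341,98),(307,127),(340,127)],.044,True);print(P)
g=cv2.cvtColor(im,cv2.COLOR_RGB2HSV)
m=((g[...,1]<70)&(g[...,2]>130)).astype(np.uint8)
n,l,st,ce=cv2.connectedComponentsWithStats(m);k=1+st[1:,4].argmax();M=(l==k).astype(np.uint8)
cs,h=cv2.findContours(M,cv2.RETR_CCOMP,cv2.CHAIN_APPROX_NONE)
f=lambda p:np.array([.491+(p[0]+.5)*.0002-.045,-.265-((p[1]+.5)*.0002-.045)])
for q in cs:
    A=cv2.contourArea(q)
    if A<300: continue
    if A>20000: e=cv2.fitEllipse(cv2.convexHull(q)); O=f(e[0]);print("outer",O,np.array(e[1])*.2)
for q in cs:
    A=cv2.contourArea(q)
    if 300<A<20000: mm=cv2.moments(q);x=f((mm["m10"]/mm["m00"],mm["m01"]/mm["m00"]));print(A*.04,x,np.hypot(*(x-O)),np.degrees(np.arctan2(*(x-O)[::-1])))
E
```

```text
1.0 [ 0.41883031 -0.30227325  0.14361046] [ 3.05583613e+00  7.27305906e-01 -5.82206560e-04] 0.023666554381083615
[[ 0.4922697  -0.27034732  0.044     ]
 [ 0.49944037 -0.25120541  0.044     ]
 [ 0.51122444 -0.27833786  0.044     ]
 [ 0.47263131 -0.2626232   0.044     ]
 [ 0.48655638 -0.28994603  0.044     ]]
outer [ 0.4932079  -0.26623824] [65.26381226 65.38001099]
32.68 [ 0.48602191 -0.28443129] 0.01956082213590239 -111.55330608371497
34.38 [ 0.51152754 -0.27334634] 0.019650294316674012 -21.206495848228098
135.38 [ 0.49319813 -0.26623259] 1.1283345358375256e-05 149.98721141432887
35.18 [ 0.47496708 -0.2591166 ] 0.01958175840683289 158.6731765789019
34.76 [ 0.50031016 -0.24794707] 0.019621649190995242 68.77935738187469
```

View pics/w2t.png

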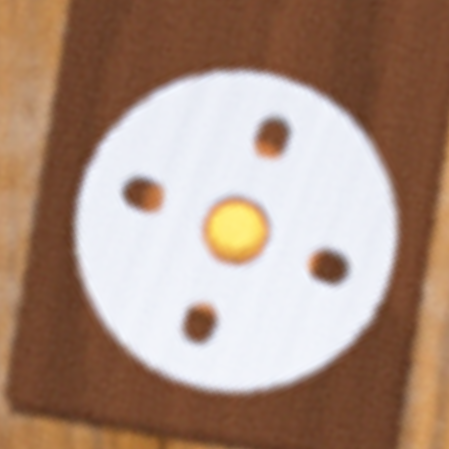

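Call:
play_rows --series '[[[-1, 0.005, 0.05, 0.01, 0], [-1, 0.011, 0.1, 0.02, 0], [-1, 0.017, 0.15, 0.03, 0], [-1, 0.022, 0.2, 0.04, 0], [-1, 0.028, 0.25, 0.04, 0], [-1, 0.034, 0.3, 0.04, 0], [-1, 0.04, 0.35, 0.04, 0], [-1, 0.044, 0.382, 0.04, 0]]]'

```text
t: 1.8
tool_pos: [0.4636, 0.0813, 0.1842]
orientation: [3.057, 0.725, 0.002]
force: [0.0, -1.3, 0.0]
opening: 0.0929
```

Call:
play_rows --series '[[[-1, 0, 0, 0, 0], [-1, 0, 0, 0, 0], [-1, 0, 0, 0, 0], [-1, 0, 0, 0, 0]]]'

```text
t: 2.2
tool_pos: [0.4633, 0.0785, 0.1836]
orientation: [3.057, 0.723, 0.0]
force: [-0.2, -0.3, 0.4]
opening: 0.0935
```

Run:
```python
from plant import sensors, read_camera, robot
from h import *
c=read_camera("wrist"); np.savez("w3.npz",**c)
s=sensors.read_state();print(s["t"],s["tool_pos"],s["orientation"],np.abs(s["dq"]).max(),s["force"])
cv2.imwrite("pics/w3.png",c["color"][:,:,::-1])
im=topdown(c,.536,.116,.072); cv2.imwrite("pics/w3t.png",im[:,:,::-1])
```

```text
2.25 [0.46319392 0.07863368 0.18357571] [ 3.05710398e+00  7.22597445e-01 -4.47898463e-05] 0.008364823926377739 [ 0.21601746  0.10612486 -0.42719462]
```

View pics/w3t.png

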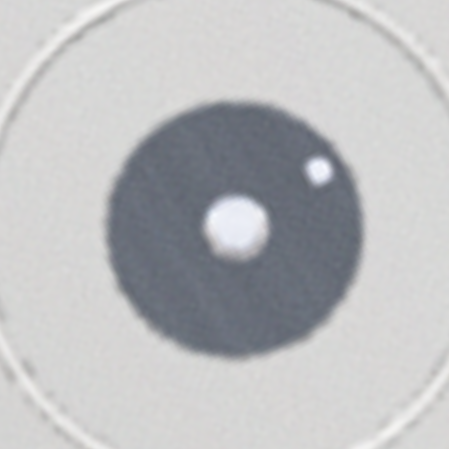

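View pics/w3.png

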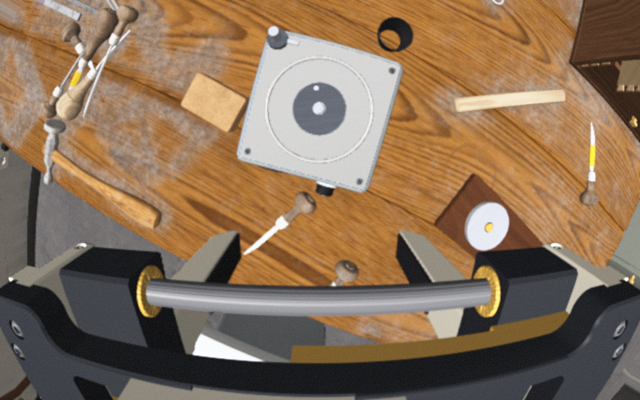

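The wrist view is directly over the hone, with the spindle near (319,108) and the drive pin near (316,88). In the rectified view the platen is centred at about (235,228) and the pin is at (319,170). Now I fit both.

Run:
```python
from h import *
c=dict(np.load("w3.npz"))
f=lambda p:np.array([.536+(p[0]+.5)*.0002-.045,.116-((p[1]+.5)*.0002-.045)])
for z in (.072,.084,.077):
    im=topdown(c,.536,.116,z); g=cv2.cvtColor(im,cv2.COLOR_RGB2GRAY)
    if z==.072:
        m=(g<150).astype(np.uint8);cs,_=cv2.findContours(m,cv2.RETR_EXTERNAL,cv2.CHAIN_APPROX_NONE)
        q=max(cs,key=cv2.contourArea);e=cv2.fitEllipse(q);print("platen",f(e[0]),np.array(e[1])*.2)
    else:
        m=(g>190).astype(np.uint8);yy,xx=np.mgrid[:450,:450];m[np.hypot(xx-235,yy-228)>120]=0
        n,l,st,ce=cv2.connectedComponentsWithStats(m)
        for k in range(1,n):
            if st[k,4]>150: print(z,f(ce[k]),np.sqrt(st[k,4]*.04*4/np.pi))
```

```text
platen [0.53798118 0.11504187] [50.57895813 50.83288574]Traceback (most recent call last):
  File "<stdin>", line 10, in <module>
IndexError: boolean index did not match indexed array along axis 0; size of axis is 449 but size of corresponding boolean axis is 450
```

```bash
sed -i 's/n=int(2\*half\/res)/n=int(round(2*half\/res))/' h.py
python3 - <<'E'
from h import *
c=dict(np.load("w3.npz"))
f=lambda p:np.array([.536+(p[0]+.5)*.0002-.045,.116-((p[1]+.5)*.0002-.045)])
for z in (.072,.084,.077):
    im=topdown(c,.536,.116,z); g=cv2.cvtColor(im,cv2.COLOR_RGB2GRAY)
    if z==.072:
        m=(g<150).astype(np.uint8);cs,_=cv2.findContours(m,cv2.RETR_EXTERNAL,cv2.CHAIN_APPROX_NONE)
        q=max(cs,key=cv2.contourArea);e=cv2.fitEllipse(q);O=f(e[0]);print("platen",O,np.array(e[1])*.2)
    else:
        m=(g>190).astype(np.uint8);yy,xx=np.mgrid[:450,:450];m[np.hypot(xx-235,yy-228)>125]=0
        n,l,st,ce=cv2.connectedComponentsWithStats(m)
        for k in range(1,n):
            if st[k,4]>150: x=f(ce[k]);print(z,x,np.sqrt(st[k,4]*.04*4/np.pi),np.hypot(*(x-O)),np.degrees(np.arctan2(*(x-O)[::-1])))
E
```

```text
platen [0.53798118 0.11504187] [50.57895813 50.83288574]
0.084 [0.55321163 0.13421256] 3.3090572803628526 0.02448431850281523 51.53408418899495
0.084 [0.55382095 0.12627613] 4.381832075126368 0.01941924256897902 35.34593591767243
0.084 [0.53790115 0.11588457] 10.749847491018809 0.0008464998996447237 95.42544845261796
0.077 [0.55445408 0.12662857] 4.468153540496046 0.020139714792647073 35.12177950641391
0.077 [0.53815299 0.11600084] 10.995764055673943 0.0009742441953159719 79.84277617114891
```

Call:
play_rows --series '[[[-1, 0.004, -0.05, 0, 0], [-1, 0.009, -0.1, 0, 0], [-1, 0.013, -0.15, 0, 0], [-1, 0.018, -0.2, 0, 0], [-1, 0.022, -0.25, 0, 0], [-1, 0.026, -0.3, -0.02, 0], [-1, 0.0295, -0.345, -0.05, 0], [-1, 0.0295, -0.345, -0.08, 0]]]'

```text
t: 3.05
tool_pos: [0.4927, -0.2713, 0.1044]
orientation: [3.054, 0.717, 0.004]
force: [0.1, -0.1, -0.2]
opening: 0.093
```

Call:
play_rows --series '[[[-1, 0, 0, 0, 0], [-1, 0, 0, 0, 0], [-1, 0, 0, 0, 0], [-1, 0, 0, 0, 0]]]'

```text
t: 3.45
tool_pos: [0.494, -0.2647, 0.1061]
orientation: [3.053, 0.728, 0.004]
force: [-1.1, 0.2, -0.0]
opening: 0.0932
```

Run:
```python
from plant import sensors, read_camera, robot
from h import *
s=sensors.read_state();print(s["t"],s["tool_pos"],s["orientation"],np.abs(s["dq"]).max(),s["force"])
a=[]
for n in("wrist","scene"):
    c=read_camera(n); np.savez(n[0]+"4.npz",**c); a.append(c["color"])
A=cv2.resize(a[1][100:260,260:460],None,fx=3.0,fy=3.0)
cv2.imwrite("pics/w4.png",a[0][:,:,::-1]);cv2.imwrite("pics/s4.png",A[:,:,::-1])
```

```text
3.45 [ 0.49395656 -0.2647312   0.10606312] [3.05348829 0.72779265 0.00408355] 0.004621055469470698 [-1.13321911  0.20704499 -0.00339048]
```

View pics/w4.png

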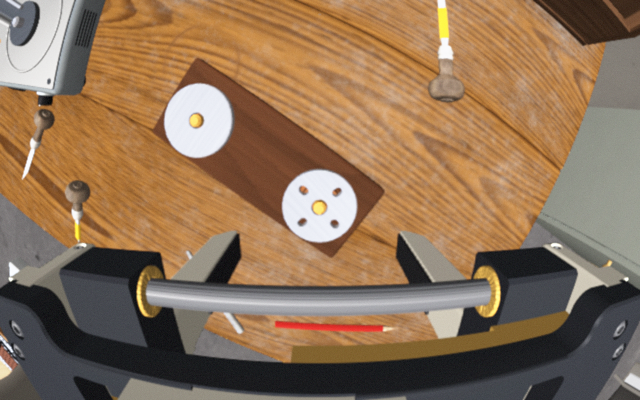

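View pics/s4.png

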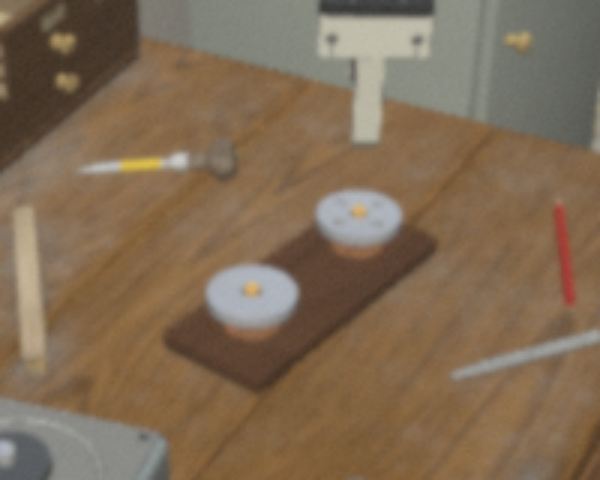

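```bash
cat >> h.py <<'E'
def findlap(c,cx,cy,z,fish=True):
    im=topdown(c,cx,cy,z,fish=fish); g=cv2.cvtColor(im,cv2.COLOR_RGB2HSV)
    m=((g[...,1]<70)&(g[...,2]>130)).astype(np.uint8)
    n,l,st,ce=cv2.connectedComponentsWithStats(m);k=1+st[1:,4].argmax();M=(l==k).astype(np.uint8)
    cs,h=cv2.findContours(M,cv2.RETR_CCOMP,cv2.CHAIN_APPROX_NONE)
    f=lambda p:np.array([cx+(p[0]+.5)*.0002-.045,cy-((p[1]+.5)*.0002-.045)])
    q=max(cs,key=cv2.contourArea);e=cv2.fitEllipse(cv2.convexHull(q));O=f(e[0]);a=[]
    for q in cs:
        A=cv2.contourArea(q)
        if 300<A<20000:
            mm=cv2.moments(q);x=f((mm["m10"]/mm["m00"],mm["m01"]/mm["m00"]));d=x-O
            if np.hypot(*d)<.01: print("hole",x)
            elif np.hypot(*d)<.024: a.append(((np.degrees(np.arctan2(d[1],d[0]))%90)))
    print("lap",O,np.array(e[1])*.2,"slots mod90",np.round(a,1),np.mean(a)); return im
E
python3 - <<'E'
from h import *
findlap(dict(np.load("w4.npz")),.4932,-.2662,.044)
findlap(dict(np.load("w2.npz")),.4932,-.2662,.044)
E
```

```text
hole [ 0.49366605 -0.26589992]
lap [ 0.4936587  -0.26600538] [65.08207397 65.71781616] slots mod90 [68.  70.5 67.8 68. ] 68.55262543305314
hole [ 0.49319813 -0.26623259]
lap [ 0.4932079  -0.26623824] [65.26381226 65.38001099] slots mod90 [68.4 68.8 68.7 68.8] 68.67318300720838
```

Run:
```python
from plant import sensors
import numpy as np
s=sensors.read_state();print(s["t"],s["tool_pos"],s["q"],s["orientation"])
```

```text
3.55 [ 0.49370483 -0.26464411  0.1054333 ] [-5.83643597e-01  7.87861860e-02  1.70666568e+00  7.61624131e-05
  1.35319416e+00  5.19108453e-01] [3.05392043 0.72799782 0.00324867]
```

Call:
play_rows --series '[[[-1, 0, -0.001, -0.025, 0], [-1, 0, -0.001, -0.045, 0], [-1, 0, -0.001, -0.06, 0], [-1, 0, -0.001, -0.066, 0], [-1, 0, -0.001, -0.066, 0], [-1, 0, -0.001, -0.066, 0], [-1, 0, -0.001, -0.066, 0]]]' --force 12

```text
t: 4.25
tool_pos: [0.4934, -0.2664, 0.0388]
orientation: [3.055, 0.726, 0.002]
force: [0.2, 0.7, 0.4]
opening: 0.0928
```

Call:
play_rows --series '[[[1, 0, 0, 0, 0], [1, 0, 0, 0, 0], [1, 0, 0, 0, 0], [1, 0, 0, 0, 0], [1, 0, 0, 0, 0], [1, 0, 0, 0, 0], [1, 0, 0, 0, 0], [1, 0, 0, 0, 0]]]' --force 12

```text
t: 5.05
tool_pos: [0.4925, -0.2658, 0.0375]
orientation: [-3.056, -0.727, 0.0]
force: [1.2, 0.0, -0.2]
opening: 0.034
```

Run:
```python
from plant import sensors, read_camera, robot
from h import *
s=sensors.read_state();print(s["t"],s["tool_pos"],s["orientation"],s["opening"],s["force"])
c=read_camera("wrist"); np.savez("w5.npz",**c);cv2.imwrite("pics/w5.png",c["color"][:,:,::-1])
im=findlap(c,.4932,-.2662,.044);cv2.imwrite("pics/w5t.png",im[:,:,::-1])
```

```text
5.05 [ 0.49249327 -0.26578444  0.03749309] [-3.05632873e+00 -7.26565282e-01  9.90309768e-05] 0.03396947984391978 [ 1.17803664  0.04367158 -0.20571362]
lap [ 0.48188267 -0.27030458] [83.95776978 88.66681519] slots mod90 [19.6 20.3] 19.948185117120495
```

View pics/w5.png

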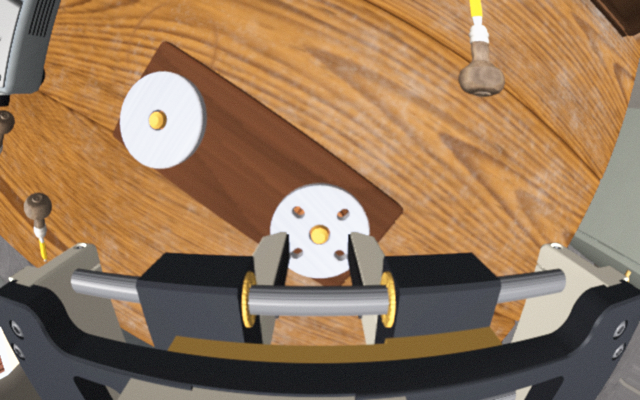

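View pics/w5t.png

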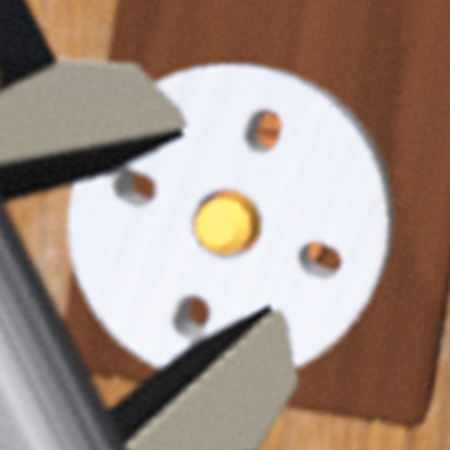

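The reported opening is 34 mm, which is less than the lap's 64 mm. The fingers look as if they overlie the lap, at (265,240) and (365,240). I'll check this with the depth data and the other cameras before moving.

Run:
```python
from plant import sensors, read_camera, robot
from h import *
s=sensors.read_state();print(s["t"],s["opening"],s["tool_pos"])
w=dict(np.load("w5.npz"))
z=w["range_z"]
K=w["intrinsics"];R,t=rt(w)
def fw(u,v):
    d=np.array([(u-K[0,2])/K[0,0],(v-K[1,2])/K[1,1]]);r=np.hypot(*d);D=np.r_[d*np.sin(r)/r,np.cos(r)]
    P=D*z[v,u]/D[2];return (R.T@(P-t)).round(4),z[v,u]
for uv in[(320,205),(280,238),(272,240),(264,250),(358,238),(366,240),(375,250),(283,260),(356,260),(340,200)]: print(uv,fw(*uv))
a=[]
for n in("side","scene"):
    c=read_camera(n); np.savez(n+"6.npz",**c); a.append(c["color"])
cv2.imwrite("pics/sc6.png",cv2.resize(a[1][110:230,290:430],None,fx=5,fy=5,interpolation=cv2.INTER_CUBIC)[:,:,::-1])
cv2.imwrite("pics/si6.png",cv2.resize(a[0][110:230,270:410],None,fx=5,fy=5,interpolation=cv2.INTER_CUBIC)[:,:,::-1])
```

```text
5.1 0.029752006833439086 [ 0.4925265  -0.26580665  0.03750153]
(320, 205) (array([ 0.5112, -0.2577,  0.044 ]), np.float32(0.19168068))
(280, 238) (array([ 0.4916, -0.2429,  0.0719]), np.float32(0.16759473))
(272, 240) (array([ 0.4904, -0.2393,  0.0763]), np.float32(0.16317599))
(264, 250) (array([ 0.4896, -0.2374,  0.0898]), np.float32(0.15010159))
(358, 238) (array([ 0.5109, -0.2809,  0.0722]), np.float32(0.16726355))
(366, 240) (array([ 0.5127, -0.2845,  0.0751]), np.float32(0.16438362))
(375, 250) (array([ 0.514 , -0.2867,  0.089 ]), np.float32(0.15098466))
(283, 260) (array([ 0.4923, -0.2473,  0.0965]), np.float32(0.14418767))
(356, 260) (array([ 0.5083, -0.2778,  0.0976]), np.float32(0.14290112))
(340, 200) (array([ 0.5197, -0.2672,  0.0443]), np.float32(0.19048303))
```

View pics/sc6.png

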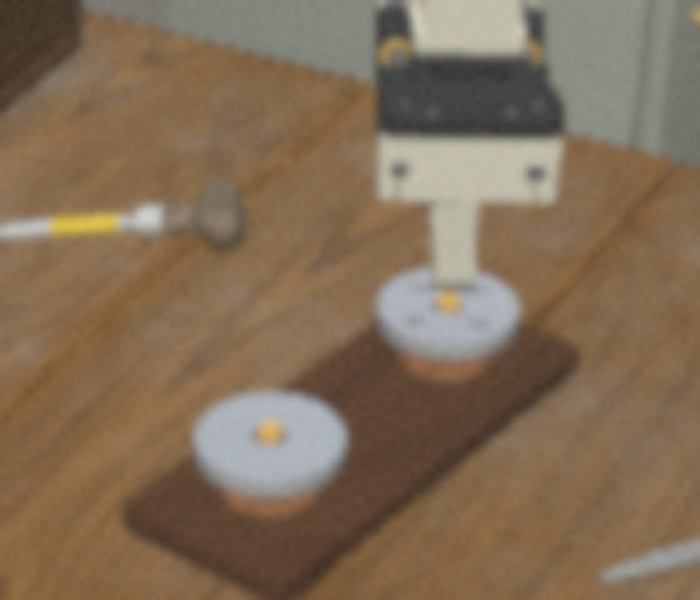

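View pics/si6.png

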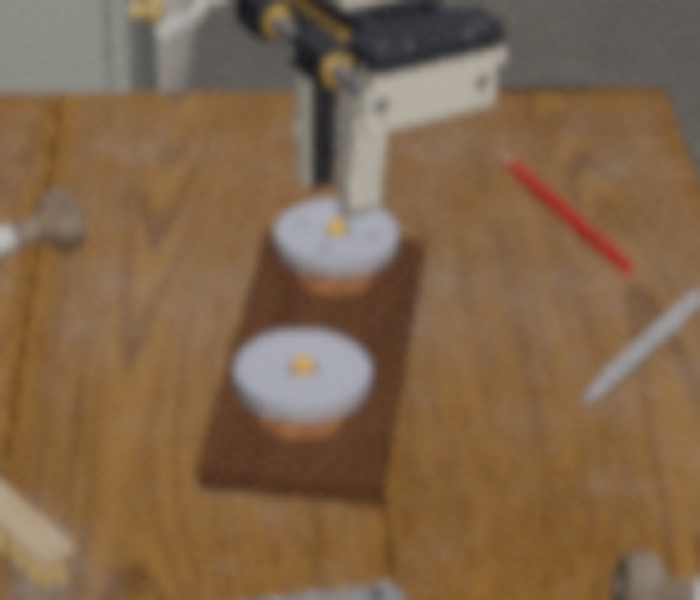

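The depth data and both outside views put the fingertips near z ≈ 0.07, above the lap. That is about 45 mm higher than TCP minus tip_reach gives. Nothing was touched, since the forces are about 0. I'll measure the fingertip height independently with the fixed cameras.

Run:
```python
from h import *
from plant import robot,sensors
print([x for x in dir(robot) if x[0]!='_'], robot.tip_reach)
for n in("scene6","side6","s4"):
    c=dict(np.load(n+".npz"));W=cloud(c)
    tcp=np.array([.4925,-.2658,.0375]) if n!="s4" else np.array([.4937,-.2646,.1054])
    d=W-tcp; m=(np.hypot(d[...,0],d[...,1])<.075)&(W[...,2]>.053)
    if n=="s4": m&=W[...,2]>.08
    p=W[m]; print(n,len(p)); 
    for k in p[np.argsort(p[:,2])][[0,3,8,15,30,60]]: print((k-tcp).round(4))
w=dict(np.load("w4.npz"));z=w["range_z"];K=w["intrinsics"];R,t=rt(w)
v,u=np.mgrid[:400,:640];d=np.stack([(u-K[0,2])/K[0,0],(v-K[1,2])/K[1,1]],-1);r=np.linalg.norm(d,axis=-1)+1e-9
D=np.concatenate([d*(np.sin(r)/r)[...,None],np.cos(r)[...,None]],-1);P=D*(z/D[...,2])[...,None];W=(P-t)@R
m=(z>0)&(z<.18)&(v>225)&(v<262)&(u>180)&(u<460);p=W[m]-np.array([.4937,-.2646,.1054]);print("w4",p[np.argsort(p[:,2])][[0,5,10,30,80]].round(4))
```

```text
['IKError', 'close_job', 'tip_reach'] 0.014
scene6 5145
[-0.0146  0.0151  0.0277]
[-0.0057  0.0219  0.0286]
[-0.0178  0.017   0.0297]
[-0.0175  0.022   0.0349]
[-0.0056  0.0277  0.0394]
[-0.0188  0.0214  0.0477]
side6 4753
[ 0.0034 -0.016   0.0242]
[ 0.0061 -0.0142  0.0252]
[ 0.0166 -0.0149  0.0279]
[-0.0156  0.0192  0.029 ]
[ 0.0036 -0.0163  0.0329]
[-0.0124  0.0255  0.0384]
s4 4119
[-0.0174  0.0501  0.0262]
[-0.0231  0.0477  0.0266]
[-0.0207  0.0525  0.0284]
[-0.0273  0.0525  0.0326]
[-0.0352  0.0509  0.0364]
[-0.0247  0.0578  0.0415]
w4 [[-0.0141  0.0449  0.0248]
 [ 0.028  -0.038   0.0256]
 [-0.016   0.0439  0.0258]
 [ 0.0217 -0.0417  0.0265]
 [-0.0243  0.0394  0.0279]]
```

All three cameras agree that the real fingertips sit about 26 mm above the reported TCP, not 14 mm below it. The real tool is therefore about 40 mm shorter than stated, and I'll plan with the measured offset. First I open, then go about 36 mm lower so the tips end near z 0.026.

Call:
play_rows --series '[[[-1, 0, 0, 0, 0], [-1, 0, 0, 0, 0], [-1, 0, 0, 0, 0], [-1, 0, 0, 0, 0], [-1, 0, 0, 0, 0], [-1, 0, 0, 0, 0], [-1, 0, 0, 0, 0], [-1, 0, 0, 0, 0]]]'

```text
t: 6.0
tool_pos: [0.4925, -0.2658, 0.0375]
orientation: [-3.056, -0.727, -0.0]
force: [-0.4, -0.4, -0.9]
opening: 0.0811
```

Run:
```python
from plant import sensors, read_camera, robot
from h import *
s=sensors.read_state();print(s["t"],s["opening"],s["tool_pos"],s["force"])
w=read_camera("wrist");np.savez("w7.npz",**w);T=s["tool_pos"]
cv2.imwrite("pics/w7.png",w["color"][:,:,::-1])
z=w["range_z"];K=w["intrinsics"];R,t=rt(w)
v,u=np.mgrid[:400,:640];d=np.stack([(u-K[0,2])/K[0,0],(v-K[1,2])/K[1,1]],-1);r=np.linalg.norm(d,axis=-1)+1e-9
D=np.concatenate([d*(np.sin(r)/r)[...,None],np.cos(r)[...,None]],-1);P=D*(z/D[...,2])[...,None];W=(P-t)@R
To=cv2.Rodrigues(s["orientation"])[0]
q=(W-T)@To
m=(z>0)&(v>225)&(v<275)&(q[...,2]<-.02)&(abs(q[...,0])<.03)&(abs(q[...,1])<.07)
for sg in(1,-1):
    p=q[m&(q[...,1]*sg>0)];p=p[p[:,2]>p[:,2].max()-.012];print(len(p),p.min(0).round(4),p.max(0).round(4))
    for k in p[np.argsort(-p[:,2])][:40:5]:print("  ",k.round(4))
```

```text
6.0 0.08113297660282544 [ 0.49253802 -0.26582251  0.03754264] [-0.4173476  -0.44862871 -0.88594043]
274 [-0.007   0.0399 -0.0362] [ 0.0105  0.0538 -0.0243]
   [ 0.0006  0.0409 -0.0243]
   [-0.0011  0.0409 -0.0248]
   [ 0.0079  0.0408 -0.025 ]
   [ 0.0087  0.0412 -0.0255]
   [ 0.0026  0.0404 -0.0258]
   [-0.0037  0.0408 -0.0263]
   [-0.0016  0.0406 -0.0266]
   [ 0.0097  0.0475 -0.0268]
270 [-0.0068 -0.0542 -0.0362] [ 0.0107 -0.0399 -0.0242]
   [-0.0014 -0.0406 -0.0242]
   [ 0.0085 -0.0409 -0.0248]
   [ 0.0099 -0.0419 -0.0253]
   [ 0.0018 -0.0401 -0.0255]
   [ 0.009  -0.0412 -0.0261]
   [-0.0056 -0.0405 -0.0264]
   [-0.0042 -0.0404 -0.0265]
   [ 0.0099 -0.0434 -0.0269]
```

View pics/w7.png

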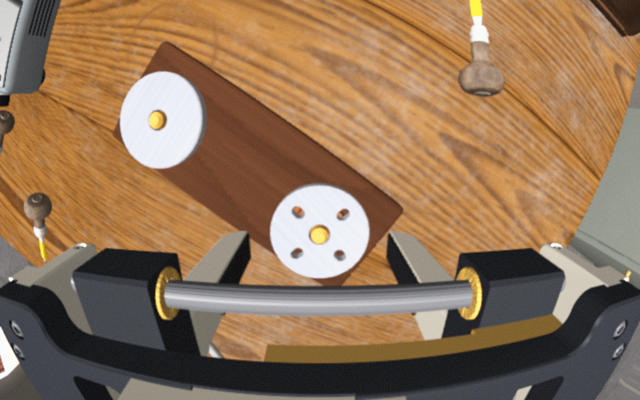

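Call:
play_rows --series '[[[-1, 0, 0, 0, 0], [-1, 0, 0, 0, 0], [-1, 0, 0, -0.01, 0], [-1, 0, 0, -0.02, 0], [-1, 0, 0, -0.028, 0], [-1, 0, 0, -0.034, 0], [-1, 0, 0, -0.036, 0], [-1, 0, 0, -0.036, 0]]]' --force 12

```text
t: 6.85
tool_pos: [0.4922, -0.2656, 0.0009]
orientation: [-3.056, -0.726, 0.001]
force: [0.1, 0.1, 0.6]
opening: 0.0931
```

Call:
play_rows --series '[[[0.3, 0, 0, 0, 0], [0.3, 0, 0, 0, 0], [0.3, 0, 0, 0, 0], [0.3, 0, 0, 0, 0], [0.3, 0, 0, 0, 0], [0.3, 0, 0, 0, 0]]]' --force 12

```text
t: 7.45
tool_pos: [0.4927, -0.2659, 0.0018]
orientation: [3.056, 0.727, 0.0]
force: [0.2, -0.4, 1.9]
opening: 0.063
```

Run:
```python
from plant import sensors, read_camera, robot
from h import *
s=sensors.read_state();print(s["t"],s["tool_pos"],s["orientation"],s["opening"],s["force"])
c=read_camera("wrist"); np.savez("w8.npz",**c);cv2.imwrite("pics/w8.png",c["color"][:,:,::-1])
c=read_camera("side")["color"]
cv2.imwrite("pics/si8.png",cv2.resize(c[110:230,270:410],None,fx=5,fy=5,interpolation=cv2.INTER_CUBIC)[:,:,::-1])
```

```text
7.45 [ 0.4927031  -0.26592827  0.00179696] [3.05608122e+00 7.26577964e-01 4.24191223e-04] 0.06303964236580088 [ 0.20085106 -0.3798756   1.8798129 ]
```

View pics/w8.png

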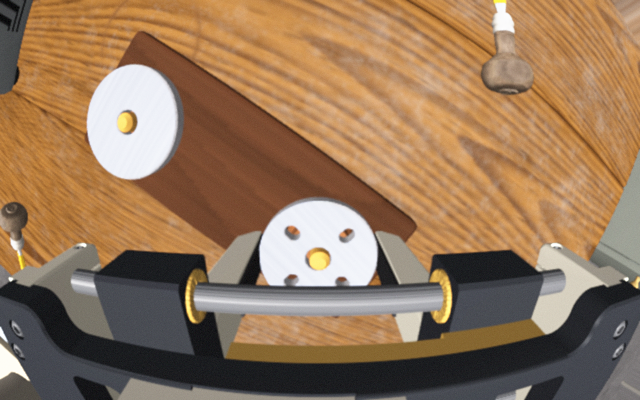

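View pics/si8.png

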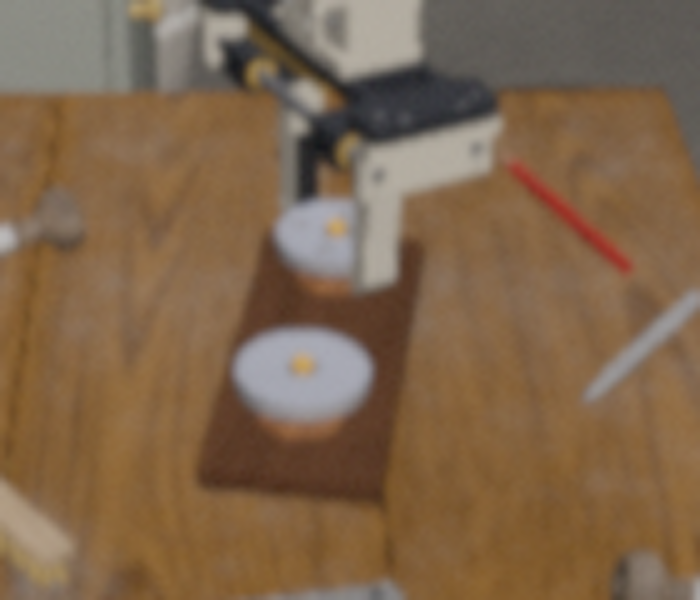

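The fingers now straddle the rim, with the opening at 63 mm on the 64 mm lap and the tips below the lap's underside in the side view. Lifting.

Call:
play_rows --series '[[[0.5, 0, 0, 0.004, 0], [0.5, 0, 0, 0.012, 0], [0.5, 0, 0, 0.022, 0], [0.5, 0, 0, 0.04, 0], [0.5, 0, 0, 0.06, 0], [0.5, 0, 0, 0.09, 0], [0.5, 0, 0, 0.09, 0], [0.5, 0, 0, 0.09, 0]]]' --force 15

```text
t: 8.35
tool_pos: [0.4932, -0.2662, 0.0927]
orientation: [3.055, 0.726, 0.003]
force: [1.4, 0.3, -3.1]
opening: 0.0631
```

Run:
```python
from plant import sensors, read_camera, robot
from h import *
s=sensors.read_state();print(s["t"],s["tool_pos"],s["orientation"],s["opening"],s["force"])
c=read_camera("wrist"); np.savez("w9.npz",**c);cv2.imwrite("pics/w9.png",c["color"][:,:,::-1])
z=s["tool_pos"][2]+.0422
im=findlap(c,s["tool_pos"][0],s["tool_pos"][1],z);cv2.imwrite("pics/w9t.png",im[:,:,::-1])
```

```text
8.35 [ 0.49323819 -0.26623248  0.0926618 ] [3.05469725e+00 7.26323864e-01 2.54118458e-03] 0.06307853408180383 [ 1.44627324  0.32431186 -3.14918634]
hole [ 0.4895919  -0.26470915]
hole [ 0.49572394 -0.26483934]
lap [ 0.49484818 -0.2652214 ] [63.36469727 64.9576355 ] slots mod90 [69.4 70.7] 70.05045596140701
```

View pics/w9.png

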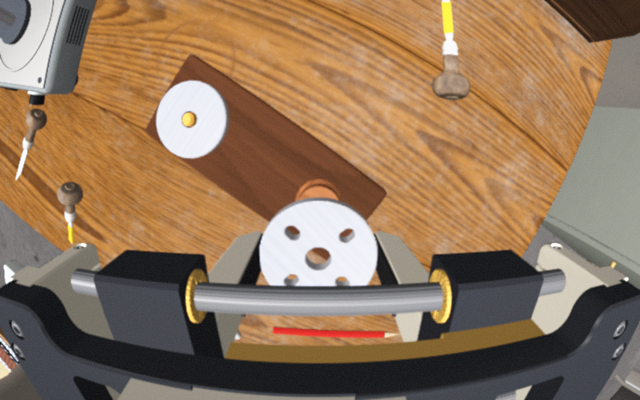

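View pics/w9t.png

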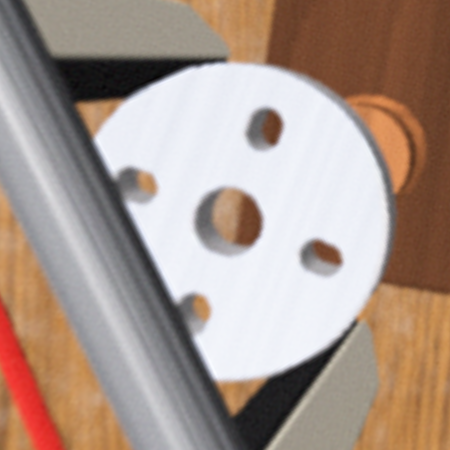

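The lap is held level at 63 mm, with its centre within 1 mm of the TCP and slots still at about 68.5°. I'll carry it to the hone and turn it -24° on the way, leaving about 10° to turn on the spindle.

Call:
play_rows --series '[[[0.5, 0.004, 0.035, 0, -0.05], [0.5, 0.009, 0.08, 0, -0.1], [0.5, 0.014, 0.125, 0, -0.16], [0.5, 0.02, 0.17, 0, -0.22], [0.5, 0.025, 0.215, 0, -0.28], [0.5, 0.03, 0.26, 0, -0.34], [0.5, 0.035, 0.305, 0, -0.39], [0.5, 0.04, 0.345, 0, -0.42]]]'

```text
t: 9.2
tool_pos: [0.531, 0.0814, 0.0897]
orientation: [-3.141, -0.071, 0.005]
force: [1.0, 0.5, -2.1]
opening: 0.0627
```

Call:
play_rows --series '[[[0.5, 0.003, 0.024, 0, 0], [0.5, 0.004, 0.036, 0, 0], [0.5, 0.004, 0.036, 0, 0], [0.5, 0.004, 0.036, -0.01, 0], [0.5, 0.004, 0.036, -0.02, 0], [0.5, 0.004, 0.036, -0.02, 0], [0.5, 0.004, 0.036, -0.02, 0]]]'

```text
t: 9.9
tool_pos: [0.5359, 0.1141, 0.0706]
orientation: [3.141, 0.071, -0.003]
force: [0.3, 0.3, -1.0]
opening: 0.0627
```

Run:
```python
from plant import sensors, read_camera, robot
from h import *
s=sensors.read_state();print(s["t"],s["tool_pos"],s["orientation"],s["opening"],s["force"],np.abs(s["dq"]).max())
c=read_camera("wrist"); np.savez("w10.npz",**c);cv2.imwrite("pics/w10.png",c["color"][:,:,::-1])
z=s["tool_pos"][2]+.0422
im=topdown(c,s["tool_pos"][0],s["tool_pos"][1],z);cv2.imwrite("pics/w10t.png",im[:,:,::-1])
```

```text
9.9 [0.53587448 0.11414143 0.07063326] [ 3.14052297e+00  7.12732397e-02 -2.68272100e-03] 0.06265252862680937 [ 0.32429601  0.27500926 -1.03923251] 0.01944460050446183
```

View pics/w10.png

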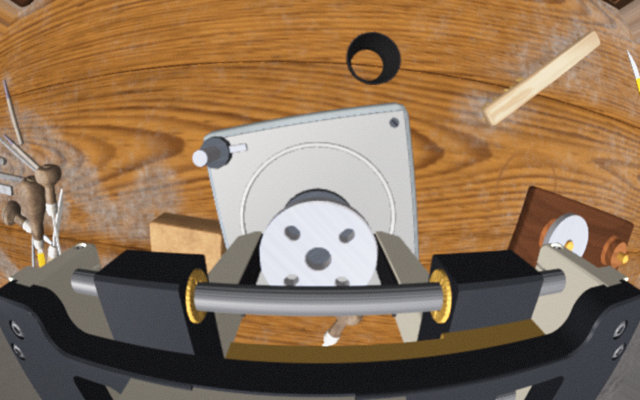

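View pics/w10t.png

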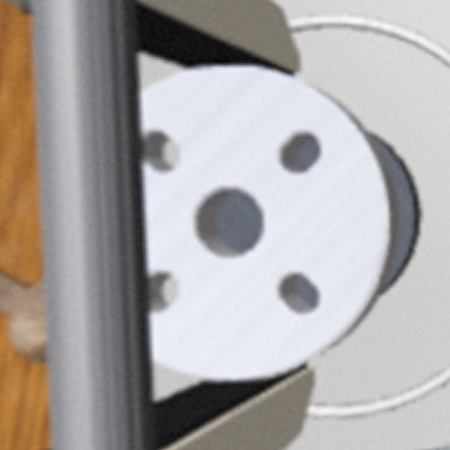

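Run:
```python
from h import *
c=dict(np.load("w10.npz"))
# rectify at platen plane
im=topdown(c,.538,.1155,.072); cv2.imwrite("pics/w10p.png",im[:,:,::-1])
g=cv2.cvtColor(im,cv2.COLOR_RGB2GRAY).astype(float)
g=cv2.GaussianBlur(g,(5,5),1)
# radial edge search for dark->light, azimuth -60..60 (visible arc)
pts=[]
for a in np.radians(np.arange(-55,56,3)):
    r=np.arange(.018,.034,.0001);x=225+r*np.cos(a)/.0002-.5;y=225-r*np.sin(a)/.0002-.5
    pr=cv2.remap(g.astype(np.float32),x[None].astype(np.float32),y[None].astype(np.float32),1)[0]
    d=np.gradient(pr);k=d.argmax()
    if d[k]>1.5 and pr[:max(k-5,1)].max()<180 : pts.append((.538+r[k]*np.cos(a),.1155+r[k]*np.sin(a)));
pts=np.array(pts);print(len(pts));print(circ(pts))
from scipy.optimize import least_squares
s=least_squares(lambda q:np.hypot(pts[:,0]-q[0],pts[:,1]-q[1])-.0255,[.538,.1155],loss="soft_l1",f_scale=.0003);print(s.x,np.std(s.fun))
# lap: outer rim fit, right side, in plane z of lap top
T=[.53587,.11414];z=.07063+.0422
im=topdown(c,T[0],T[1],z);g=cv2.GaussianBlur(cv2.cvtColor(im,cv2.COLOR_RGB2GRAY),(5,5),1).astype(np.float32)
h=[]
for a in np.radians(np.arange(0,360,5)):
    r=np.arange(.004,.010,.0001);x=225+(.001+r*np.cos(a))/.0002-.5;y=225-(.0009+r*np.sin(a))/.0002-.5
    pr=cv2.remap(g,x[None].astype(np.float32),y[None].astype(np.float32),1)[0];d=np.gradient(pr);k=d.argmax()
    h.append((T[0]+.001+r[k]*np.cos(a),T[1]+.0009+r[k]*np.sin(a)))
h=np.array(h);print("hole",circ(h));s=least_squares(lambda q:np.hypot(h[:,0]-q[0],h[:,1]-q[1])-q[2],[.537,.115,.007],loss="soft_l1",f_scale=.0002);print(s.x)
```

```text
0Traceback (most recent call last):
  File "<stdin>", line 14, in <module>
  File "h.py", line 8, in circ
    A=np.c_[2*P,np.ones(len(P))];s=np.linalg.lstsq(A,(P**2).sum(1),rcond=None)[0]
                                                     ~~~~~~~~~~^^^
    return umr_sum(a, axis, dtype, out, keepdims, initial, where)
numpy.exceptions.AxisError: axis 1 is out of bounds for array of dimension 1
```

View pics/w10p.png

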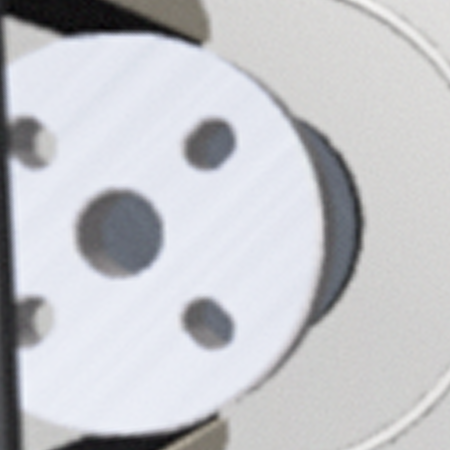

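```bash
cat > fit.py <<'E'
from h import *
from scipy.optimize import least_squares
def edge(c,O,z,azs,r0,r1,rad=None):
    im=topdown(c,O[0],O[1],z,half=.06,res=.0002);g=cv2.GaussianBlur(cv2.cvtColor(im,cv2.COLOR_RGB2GRAY),(5,5),1).astype(np.float32);h=[]
    for a in np.radians(azs):
        r=np.arange(r0,r1,.0001);x=300+r*np.cos(a)/.0002-.5;y=300-r*np.sin(a)/.0002-.5
        pr=cv2.remap(g,x[None].astype(np.float32),y[None].astype(np.float32),1)[0];d=np.gradient(pr);k=d.argmax()
        h.append((O[0]+r[k]*np.cos(a),O[1]+r[k]*np.sin(a)))
    h=np.array(h)
    if rad: s=least_squares(lambda q:np.hypot(h[:,0]-q[0],h[:,1]-q[1])-rad,O,loss="soft_l1",f_scale=.0002)
    else: s=least_squares(lambda q:np.hypot(h[:,0]-q[0],h[:,1]-q[1])-q[2],[*O,(r0+r1)/2],loss="soft_l1",f_scale=.0002)
    return s.x.round(5),np.median(abs(s.fun))
E
python3 - <<'E'
from fit import *
c3=dict(np.load("w3.npz"))
for r in(None,.026):print("platen w3",edge(c3,(.538,.1155),.072,np.arange(0,360,5),.022,.031,r))
c=dict(np.load("w10.npz"))
for r in(None,.0254,.026):print("platen",edge(c,(.538,.1155),.072,np.arange(-33,36,3),.0235,.030,r))
print("hole",edge(c,(.5368,.115),.1128,np.arange(0,360,5),.005,.009))
E
```

```text
platen w3 (array([0.53797, 0.11503, 0.02566]), np.float64(0.0001938969154094642))
platen w3 (array([0.53796, 0.11489]), np.float64(0.0003400866746977524))
platen (array([0.54057, 0.11525, 0.025  ]), np.float64(6.40732363647277e-05))
platen (array([0.54014, 0.11525]), np.float64(6.613432179642872e-05))
platen (array([0.5395 , 0.11526]), np.float64(8.592669779510301e-05))
hole (array([0.53681, 0.11458, 0.00686]), np.float64(8.269681428316102e-05))
```

The platen and lap fits ask for about +2 to +3 mm in x and +0.6 mm in y. I go halfway down, still above the spindle, and look through the hole.

Call:
play_rows --series '[[[0.5, 0.002, 0.0005, -0.006, 0], [0.5, 0.002, 0.0005, -0.012, 0], [0.5, 0.002, 0.0005, -0.0145, 0], [0.5, 0.002, 0.0005, -0.0145, 0], [0.5, 0.002, 0.0005, -0.0145, 0], [0.5, 0.002, 0.0005, -0.0145, 0]]]'

```text
t: 10.55
tool_pos: [0.5387, 0.1157, 0.0572]
orientation: [-3.141, -0.074, -0.001]
force: [0.2, 0.2, -1.4]
opening: 0.0635
```

```bash
cat > look.py <<'E'
import sys
from plant import sensors, read_camera, robot
from fit import *
k=sys.argv[1]
s=sensors.read_state();T=s["tool_pos"];print(s["t"],T.round(4),s["orientation"].round(4),s["opening"].round(4),s["force"].round(2),s["wrist_torque"].round(3),np.abs(s["dq"]).max())
c=read_camera("wrist"); np.savez(k+".npz",**c)
z=T[2]+.0422
im=topdown(c,T[0],T[1],z,half=.04,res=.00016);cv2.imwrite(f"pics/{k}t.png",im[:,:,::-1])
print("hole",edge(c,(T[0]+.001,T[1]+.0005),z,np.arange(0,360,5),.005,.009))
print("platen",edge(c,(.539,.1155),.072,np.arange(-30,31,3),.0235,.030,.0256))
for n,(a,b,d,e) in (("scene",(220,190,300,260)),("side",(280,195,360,265))):
    q=read_camera(n); np.savez(n[:2]+k+".npz",**q); cv2.imwrite(f"pics/{n[:2]}{k}.png",cv2.resize(q["color"][b:e,a:d],None,fx=8,fy=8,interpolation=cv2.INTER_CUBIC)[:,:,::-1])
E
python3 look.py a1
```

```text
Traceback (most recent call last):
  File "look.py", line 5, in <module>
    s=sensors.read_state();T=s["tool_pos"];print(s["t"],T.round(4),s["orientation"].round(4),s["opening"].round(4),s["force"].round(2),s["wrist_torque"].round(3),np.abs(s["dq"]).max())
                                                                                             ^^^^^^^^^^^^^^^^^^
AttributeError: 'float' object has no attribute 'round'
```

```bash
sed -i 's/s\["opening"\].round(4)/round(s["opening"],4)/' look.py; python3 look.py a1
```

```text
10.55 [0.5387 0.1157 0.0572] [-3.1407e+00 -7.3600e-02 -5.0000e-04] 0.0635 [ 0.21  0.23 -1.37] [-0.015 -0.026  0.011] 0.0021773260994257704
hole (array([0.53979, 0.11621, 0.00701]), np.float64(0.00012328432368614254))
platen (array([0.54093, 0.11562]), np.float64(0.00025728620288757373))
```

View pics/a1t.png

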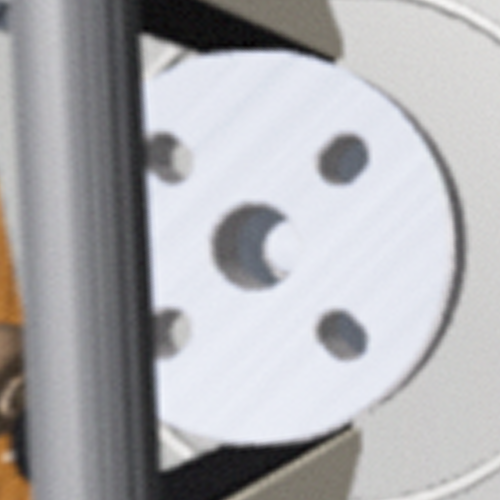

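View pics/sca1.png

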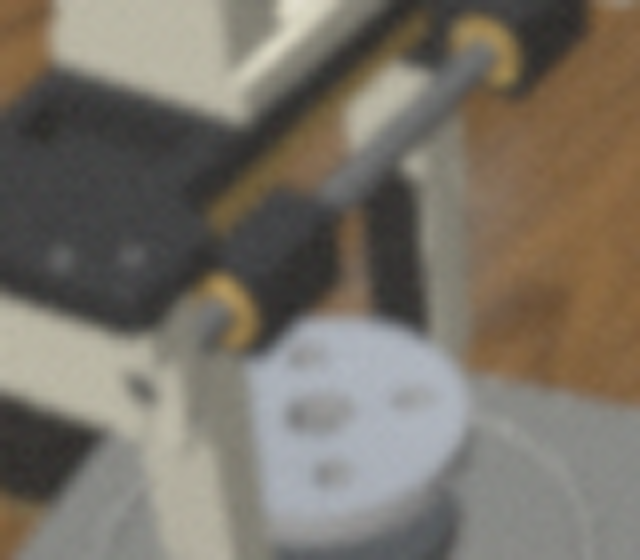

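View pics/sia1.png

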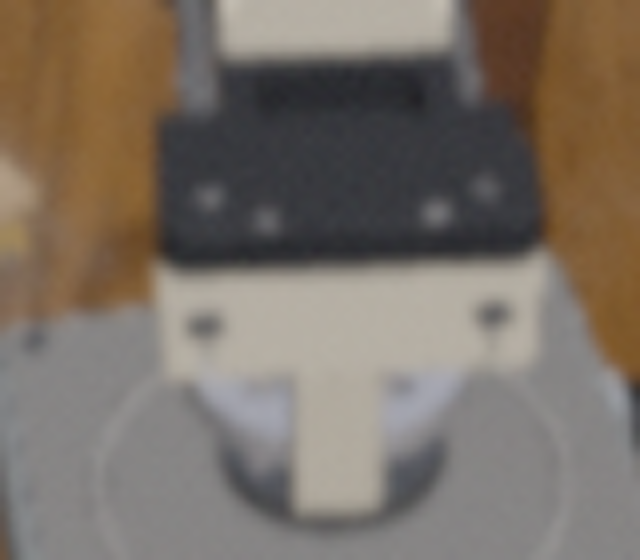

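Through the hole the spindle's nose shows at right (left edge at about (263,248) in the rectified view). I'll fit its visible arc in the plane of the spindle's top.

```bash
cat > spin.py <<'E'
import sys
from fit import *
c=dict(np.load(sys.argv[1]+".npz")); zt=float(sys.argv[2])
O=(.539,.1155)
im=topdown(c,O[0],O[1],.084,half=.02,res=.00004); cv2.imwrite(f"pics/{sys.argv[1]}s.png",cv2.resize(im,(600,600))[:,:,::-1])
E
python3 spin.py a1 0
```

```text
(no output)
```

View pics/a1s.png

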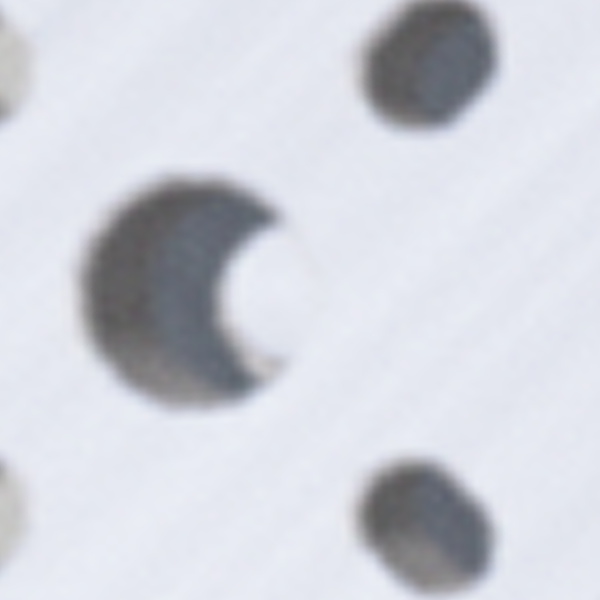

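Spindle top ≈ (0.5388,0.1155) against the hole at (0.5398,0.1162), so the correction is (-1.0,-0.7) mm. I lower 4 mm and look again.

Call:
play_rows --series '[[[0.5, -0.001, -0.0007, -0.002, 0], [0.5, -0.001, -0.0007, -0.004, 0], [0.5, -0.001, -0.0007, -0.004, 0], [0.5, -0.001, -0.0007, -0.004, 0], [0.5, -0.001, -0.0007, -0.004, 0]]]'

```text
t: 11.2
tool_pos: [0.5376, 0.115, 0.0531]
orientation: [-3.141, -0.073, -0.0]
force: [0.1, 0.3, -1.1]
opening: 0.0635
```

```bash
python3 look.py a2; python3 spin.py a2 0
```

```text
11.2 [0.5376 0.115  0.0531] [-3.1407e+00 -7.3400e-02 -1.0000e-04] 0.0635 [ 0.13  0.32 -1.07] [ 0.036 -0.035  0.009] 0.0013244043753354881
hole (array([0.53865, 0.11547, 0.00698]), np.float64(0.00011369444010930459))
platen (array([0.54085, 0.11518]), np.float64(0.0002711899867572712))
```

View pics/a2s.png

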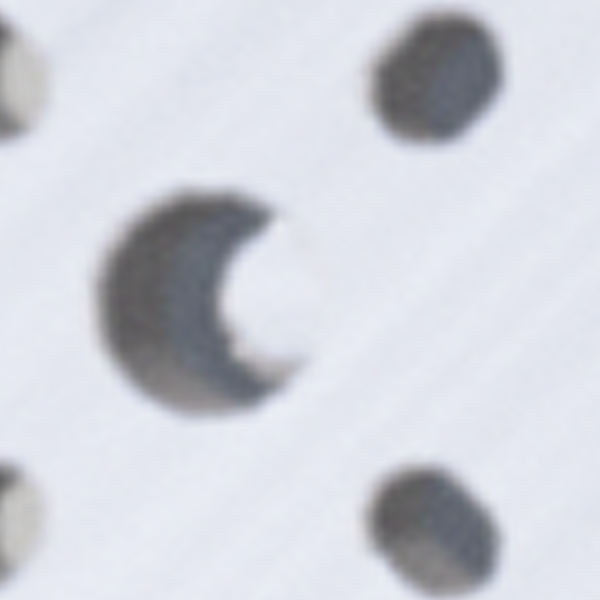

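```bash
cat > arc.py <<'E'
import sys
from fit import *
for k in sys.argv[1:]:
    c=dict(np.load(k+".npz"));O=(.539,.1155)
    im=topdown(c,O[0],O[1],.084,half=.02,res=.00004);g=cv2.cvtColor(im,cv2.COLOR_RGB2GRAY).astype(np.float32)
    S=(.5385,.1159);h=[]
    for a in np.radians(np.arange(95,262,3)):
        r=np.arange(.002,.0075,.00004);X=S[0]+r*np.cos(a);Y=S[1]+r*np.sin(a)
        x=500+(X-O[0])/.00004;y=500-(Y-O[1])/.00004
        pr=cv2.remap(g,x[None].astype(np.float32),y[None].astype(np.float32),1)[0];d=-np.gradient(cv2.GaussianBlur(pr[None],(9,1),2)[0]);j=d.argmax()
        if pr[:5].mean()>185 and d[j]>1.0: h.append((np.degrees(a),X[j],Y[j],pr[j]))
    h=np.array(h)
    print(k);print(((h[:,1:3]-O)*1000).round(2)[::3].tolist())
    for lo,hi in((95,262),(95,200)):
        q=h[(h[:,0]>=lo)&(h[:,0]<=hi)][:,1:3]
        s=least_squares(lambda p:np.hypot(q[:,0]-p[0],q[:,1]-p[1])-p[2],[.5385,.1159,.005],loss="soft_l1",f_scale=.0001);print(lo,hi,s.x.round(5),np.median(abs(s.fun)))
E
python3 arc.py a1 a2
python3 - <<'E'
from fit import *
c=dict(np.load("w3.npz"))
im=topdown(c,.538,.1155,.084,half=.012,res=.00004);cv2.imwrite("pics/w3s.png",im[:,:,::-1])
R,t=rt(c);print(-R.T@t)
E
```

```text
a1
[[-1.1, 4.68], [-1.82, 4.72], [-2.55, 4.61], [-3.07, 4.07], [-3.92, 3.94], [-4.21, 3.19], [-4.74, 2.65], [-5.27, 2.04], [-5.31, 1.25], [-5.3, 0.48], [-5.25, -0.27], [-5.24, -1.05], [-5.17, -1.88], [-4.53, -2.42], [-4.41, -3.38], [-3.94, -4.17], [-3.24, -4.76], [-1.89, -3.65], [-1.23, -3.74]]
95 262 [0.5386  0.11544 0.00503] 0.0001312937022712006
95 200 [0.53813 0.11583 0.00449] 8.168163542192786e-05
a2
[[-1.18, 5.27], [-1.92, 5.03], [-2.66, 4.82], [-3.21, 4.27], [-3.75, 3.77], [-4.11, 3.12], [-4.56, 2.56], [-5.11, 1.99], [-5.11, 1.21], [-5.1, 0.48], [-5.53, -0.31], [-5.05, -0.99], [-4.96, -1.77], [-4.73, -2.56], [-4.56, -3.52], [-3.97, -4.2], [-2.96, -4.23], [-2.28, -4.78], [-1.28, -4.05]]
95 262 [0.5394  0.11538 0.00567] 0.00011530588291356735
95 200 [0.53929 0.11549 0.00552] 9.636423448979546e-05
[0.52845595 0.11111869 0.37442373]
```

View pics/w3s.png

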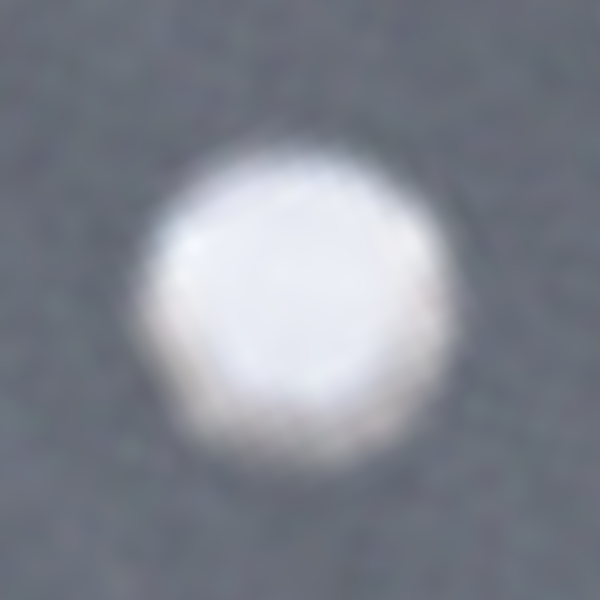

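The spindle centre is about (0.5385,0.1155) and the hole centre (0.5387,0.1155), so they are aligned within about 0.5 mm. I lower gently over the nose in small steps, watching the force.

Call:
play_rows --series '[[[0.5, 0, 0, -0.001, 0], [0.5, 0, 0, -0.002, 0], [0.5, 0, 0, -0.003, 0], [0.5, 0, 0, -0.003, 0]]]'

```text
t: 11.75
tool_pos: [0.5373, 0.115, 0.0498]
orientation: [3.141, 0.073, -0.001]
force: [0.3, 0.8, -1.1]
opening: 0.0631
```

Call:
play_rows --series '[[[0.5, 0, 0, -0.0005, 0], [0.5, 0, 0, -0.001, 0], [0.5, 0, 0, -0.0015, 0], [0.5, 0, 0, -0.0015, 0]]]'

```text
t: 12.15
tool_pos: [0.5375, 0.115, 0.0485]
orientation: [3.141, 0.073, -0.0]
force: [-0.3, 0.4, -2.6]
opening: 0.0627
```

```bash
python3 look.py a3; python3 spin.py a3 0
```

```text
12.15 [0.5375 0.115  0.0485] [ 3.1407e+00  7.3500e-02 -2.0000e-04] 0.0627 [-0.28  0.45 -2.55] [0.035 0.057 0.008] 0.0023675149682716575
hole (array([0.53859, 0.11547, 0.00702]), np.float64(0.0001262463921852838))
platen (array([0.54197, 0.1152 ]), np.float64(0.0003114394853658241))
```

View pics/a3s.png

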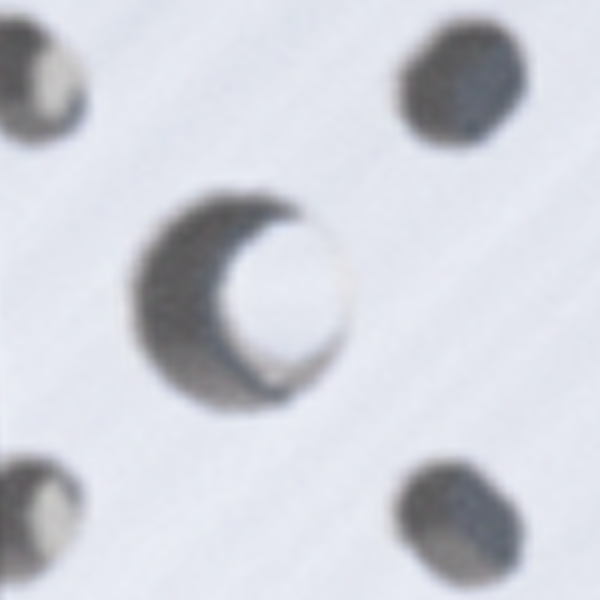

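Call:
play_rows --series '[[[0.5, 0, 0, -0.0005, 0], [0.5, 0, 0, -0.001, 0], [0.5, 0, 0, -0.0015, 0], [0.5, 0, 0, -0.0015, 0]]]'

```text
t: 12.7
tool_pos: [0.5374, 0.115, 0.0469]
orientation: [3.141, 0.074, -0.0]
force: [-0.7, -0.7, -1.0]
opening: 0.063
```

```bash
python3 look.py a4; python3 spin.py a4 0
python3 - <<'E'
from h import *
w=dict(np.load("a4.npz"));z=w["range_z"];K=w["intrinsics"];R,t=rt(w)
v,u=np.mgrid[:400,:640];d=np.stack([(u-K[0,2])/K[0,0],(v-K[1,2])/K[1,1]],-1);r=np.linalg.norm(d,axis=-1)+1e-9
D=np.concatenate([d*(np.sin(r)/r)[...,None],np.cos(r)[...,None]],-1);P=D*(z/D[...,2])[...,None];W=(P-t)@R
rr=np.hypot(W[...,0]-.5386,W[...,1]-.1155)
m=(rr<.031)&(W[...,2]>.08)&(W[...,2]<.1);print("laptop",m.sum(),np.median(W[m][:,2]))
m=(rr>.036)&(rr<.052)&(W[...,2]>.05)&(W[...,2]<.062);print("deck",np.median(W[m][:,2]))
n=W[(rr<.030)&(rr>.026)&(W[...,2]>.08)&(W[...,2]<.1)];A=np.c_[n[:,:2]-[.5386,.1155],np.ones(len(n))];print("plane",np.linalg.lstsq(A,n[:,2],rcond=None)[0])
E
```

```text
12.7 [0.5374 0.115  0.0469] [ 3.1407e+00  7.3600e-02 -3.0000e-04] 0.063 [-0.7  -0.67 -1.01] [ 0.03   0.057 -0.008] 0.0021798103410738965
hole (array([0.53845, 0.1155 , 0.00697]), np.float64(0.00012999392947293017))
platen (array([0.54234, 0.11503]), np.float64(0.0003620893420608201))
laptop 7856 0.08864042404336066
deck 0.0556717314102381
plane [-0.00010669  0.00116524  0.08875392]
```

View pics/a4t.png

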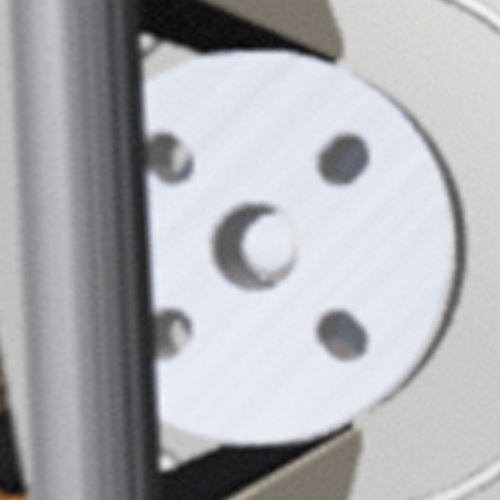

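The lap is level over the spindle: top at 0.0887, so the underside is at about 0.0787, 1.7 mm above the pin's top, with no contact force. Now I turn about -10° slowly toward the pin.

Call:
play_rows --series '[[[0.5, 0, 0, 0, -0.03], [0.5, 0, 0, 0, -0.06], [0.5, 0, 0, 0, -0.09], [0.5, 0, 0, 0, -0.12], [0.5, 0, 0, 0, -0.15], [0.5, 0, 0, 0, -0.175], [0.5, 0, 0, 0, -0.175], [0.5, 0, 0, 0, -0.175]]]'

```text
t: 13.65
tool_pos: [0.5375, 0.115, 0.0471]
orientation: [3.135, -0.2, 0.0]
force: [-0.0, -0.3, -1.9]
opening: 0.0632
```

```bash
python3 look.py a5; python3 spin.py a5 0
```

```text
13.65 [0.5375 0.115  0.0471] [ 3.1352e+00 -2.0020e-01  1.0000e-04] 0.0632 [-0.03 -0.29 -1.86] [ 0.02   0.056 -0.013] 0.0025717778441214176
hole (array([0.53855, 0.11537, 0.00698]), np.float64(8.512765757896562e-05))
platen (array([0.54245, 0.11589]), np.float64(0.00026901414549904135))
```

View pics/a5t.png

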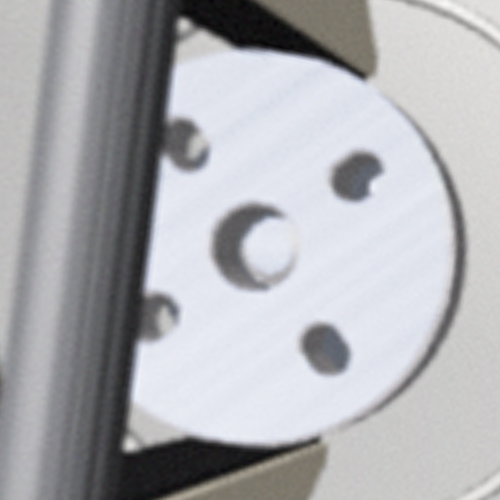

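View pics/a5s.png

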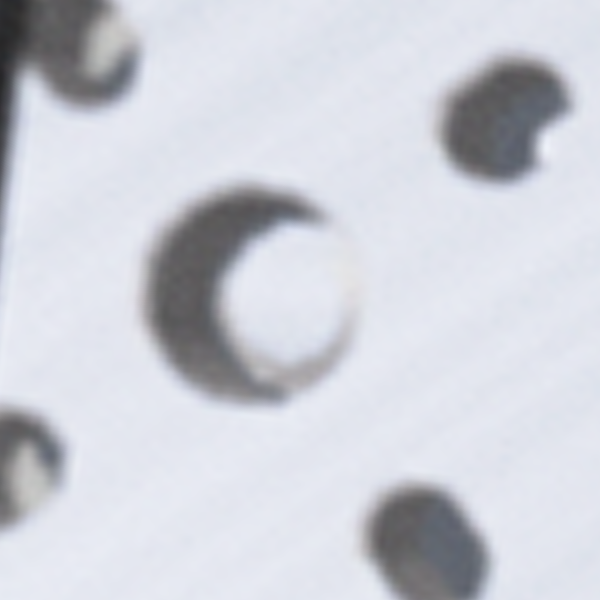

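View pics/sca5.png

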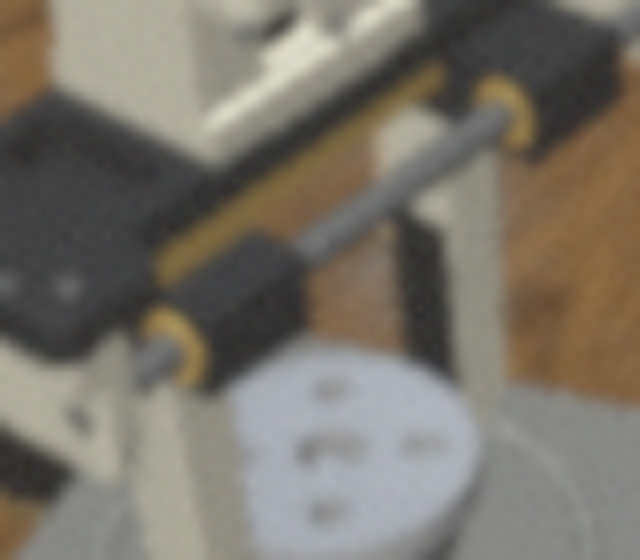

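The pin shows in the right-hand slot at about (375,185), a bit low in the slot. I'll rectify in the pin-top plane and overlay candidate positions.

```bash
cat > pin.py <<'E'
import sys
from fit import *
k=sys.argv[1];zt=float(sys.argv[2]);c=dict(np.load(k+".npz"));C=(.5385,.1154)
im=topdown(c,.545,.1225,.077,half=.02,res=.00005)
big=cv2.resize(im[:500,300:800],(600,600))[:,:,::-1].copy()
s=lambda x,y:(((x-.545)/.00005+400-300)*1.2,(400-(y-.1225)/.00005)*1.2)
im0=big.copy()
for a,col in((30,(0,0,255)),(34.5,(0,200,0)),(38,(255,0,0))):
    x,y=s(C[0]+.02*np.cos(np.radians(a)),C[1]+.02*np.sin(np.radians(a)));cv2.circle(big,(int(x),int(y)),int(2.5e-3/.00005*1.2),col,1)
cv2.imwrite(f"pics/{k}p.png",big)
# slot angles from top plane
im=topdown(c,C[0],C[1],zt,half=.032,res=.0001);g=cv2.cvtColor(im,cv2.COLOR_RGB2GRAY)
m=(g<185).astype(np.uint8);n,l,st,ce=cv2.connectedComponentsWithStats(m)
for i in range(1,n):
    x=(ce[i]-319.5)*[.1,-.1]
    if 2000<st[i,4]<9000: print("comp",st[i,4]*.01,x.round(2),np.hypot(*x).round(2),np.degrees(np.arctan2(x[1],x[0])).round(1))
cv2.imwrite(f"pics/{k}l.png",im[:,:,::-1])
E
python3 pin.py a5 .0888
```

```text
comp 53.04 [12.32 30.28] 32.69 67.9
comp 51.77 [15.76 11.51] 19.52 36.2
comp 52.78 [ 10.92 -16.32] 19.64 -56.2
```

View pics/a5p.png

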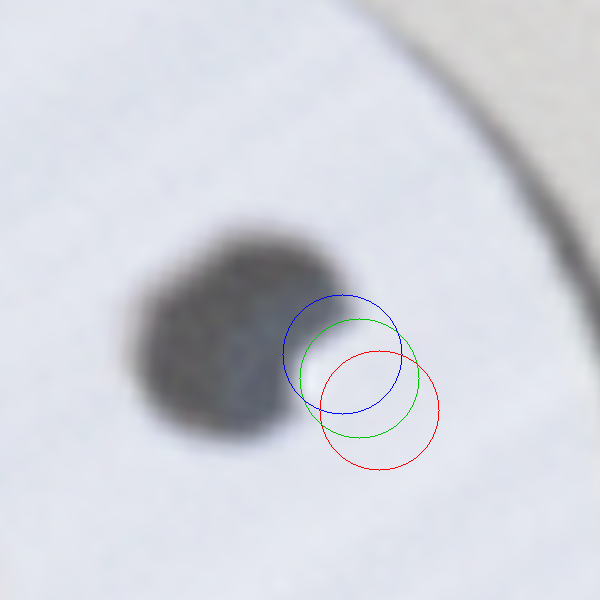

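View pics/a5l.png

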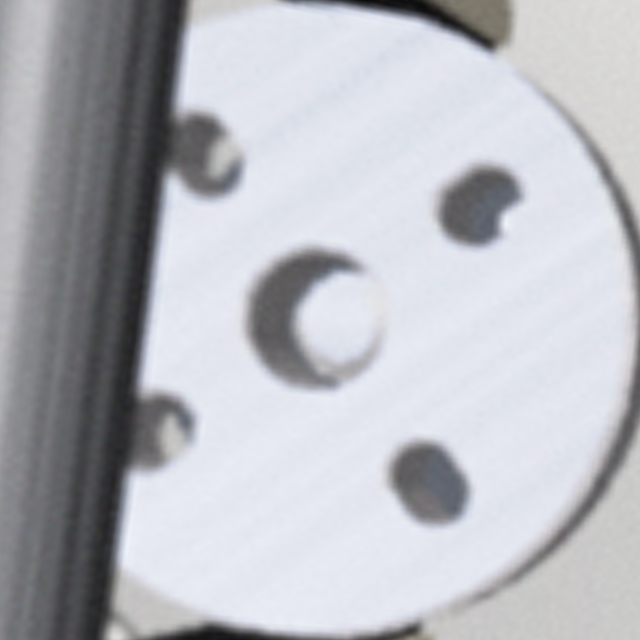

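The pin edge matches the 34.5° circle and the slots read 33.8° to 34.5°, so they are aligned. I lower by small steps, checking force for contact with the pin.

Call:
play_rows --series '[[[0.5, 0, 0, -0.0005, 0], [0.5, 0, 0, -0.001, 0], [0.5, 0, 0, -0.0015, 0], [0.5, 0, 0, -0.0015, 0]]]'

```text
t: 14.2
tool_pos: [0.5374, 0.115, 0.0454]
orientation: [3.135, -0.201, -0.0]
force: [-0.7, -1.1, -1.3]
opening: 0.0632
```

Call:
play_rows --series '[[[0.5, 0, 0, -0.0004, 0], [0.5, 0, 0, -0.0008, 0], [0.5, 0, 0, -0.0008, 0]]]'

```text
t: 14.5
tool_pos: [0.5375, 0.115, 0.0447]
orientation: [-3.135, 0.201, 0.0]
force: [0.5, -0.4, -2.1]
opening: 0.0632
```

```bash
python3 look.py a6; python3 pin.py a6 .0866
```

```text
14.5 [0.5375 0.115  0.0447] [-3.1351e+00  2.0120e-01  1.0000e-04] 0.0632 [ 0.51 -0.44 -2.06] [0.004 0.033 0.044] 0.0016661543125616551
hole (array([0.53848, 0.11539, 0.00696]), np.float64(0.0001216625556114139))
platen (array([0.54299, 0.11567]), np.float64(0.00024182601713336124))
comp 54.47 [12.21 30.27] 32.64 68.0
comp 48.730000000000004 [15.61 11.52] 19.41 36.4
comp 83.53 [-2.32 -0.08] 2.32 -178.0
comp 52.730000000000004 [ 10.93 -16.33] 19.65 -56.2
```

View pics/a6l.png

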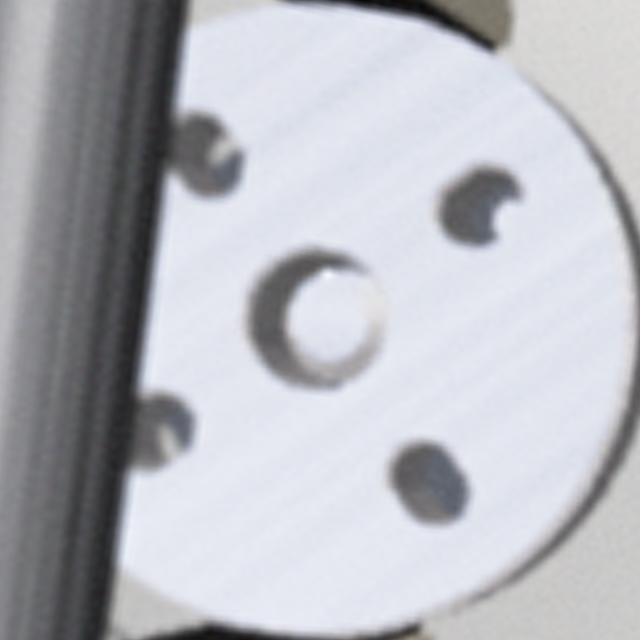

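Still no contact with the underside at about 0.0765, at the pin's top. The pin's apparent place (~(520,213)) fits the slot with the known parallax. I go on down in sub-millimetre steps.

Call:
play_rows --series '[[[0.5, 0, 0, -0.0003, 0], [0.5, 0, 0, -0.0006, 0], [0.5, 0, 0, -0.0008, 0], [0.5, 0, 0, -0.0008, 0]]]'

```text
t: 15.05
tool_pos: [0.5375, 0.115, 0.0439]
orientation: [3.135, -0.201, -0.0]
force: [-0.0, 0.4, -1.6]
opening: 0.0634
```

Call:
play_rows --series '[[[0.5, 0, 0, -0.0003, 0], [0.5, 0, 0, -0.0006, 0], [0.5, 0, 0, -0.0008, 0], [0.5, 0, 0, -0.0008, 0]]]'

```text
t: 15.45
tool_pos: [0.5375, 0.115, 0.0431]
orientation: [-3.135, 0.201, 0.0]
force: [0.9, 0.3, -1.4]
opening: 0.0628
```

```bash
python3 look.py a7; python3 pin.py a7 .085
```

```text
15.45 [0.5375 0.115  0.0431] [-3.1351e+00  2.0130e-01  1.0000e-04] 0.0628 [ 0.91  0.3  -1.39] [ 0.017 -0.003  0.021] 0.001818009841245737
hole (array([0.5385 , 0.11537, 0.00697]), np.float64(9.497381588807622e-05))
platen (array([0.54339, 0.11556]), np.float64(0.00018560224266547104))
comp 54.28 [12.25 30.27] 32.65 68.0
comp 46.38 [15.49 11.58] 19.34 36.8
comp 78.38 [-2.13 -0.19] 2.14 -175.0
comp 52.94 [ 10.93 -16.33] 19.65 -56.2
```

View pics/a7l.png

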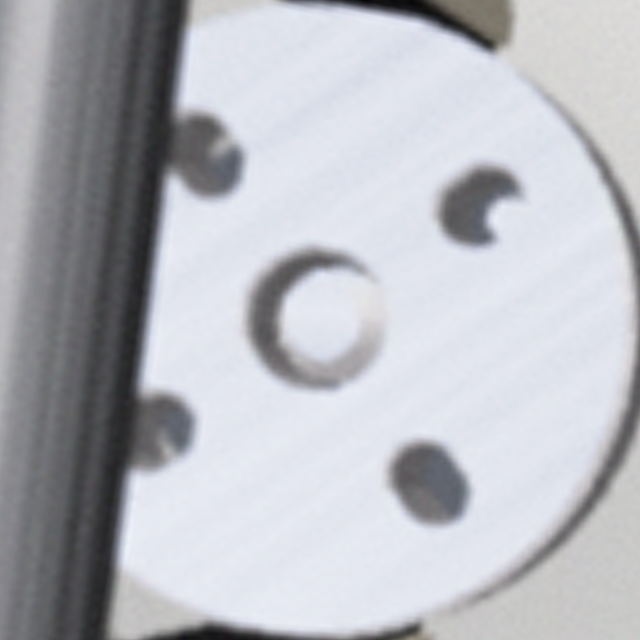

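Call:
play_rows --series '[[[0.5, 0, 0, -0.0004, 0], [0.5, 0, 0, -0.0008, 0], [0.5, 0, 0, -0.001, 0], [0.5, 0, 0, -0.001, 0]]]'

```text
t: 16.0
tool_pos: [0.5375, 0.115, 0.0421]
orientation: [3.135, -0.201, -0.0]
force: [0.6, 0.1, -1.4]
opening: 0.0632
```

Call:
play_rows --series '[[[0.5, 0, 0, -0.0003, 0], [0.5, 0, 0, -0.0006, 0], [0.5, 0, 0, -0.0008, 0], [0.5, 0, 0, -0.0008, 0]]]'

```text
t: 16.4
tool_pos: [0.5375, 0.115, 0.0413]
orientation: [3.135, -0.201, -0.0]
force: [-0.1, 0.1, -1.7]
opening: 0.0628
```

```bash
python3 look.py a8; python3 pin.py a8 .083
```

```text
16.4 [0.5375 0.115  0.0413] [ 3.1351e+00 -2.0140e-01 -2.0000e-04] 0.0628 [-0.1   0.06 -1.74] [ 0.01  -0.018 -0.009] 0.0013545209473613624
hole (array([0.53854, 0.11535, 0.00699]), np.float64(6.598520121784118e-05))
platen (array([0.5435 , 0.11553]), np.float64(0.00016875650550505009))
comp 53.28 [12.25 30.28] 32.67 68.0
comp 43.4 [15.31 11.67] 19.25 37.3
comp 75.85000000000001 [-1.69 -0.42] 1.74 -166.0
comp 53.230000000000004 [ 10.85 -16.34] 19.61 -56.4
```

View pics/a8l.png

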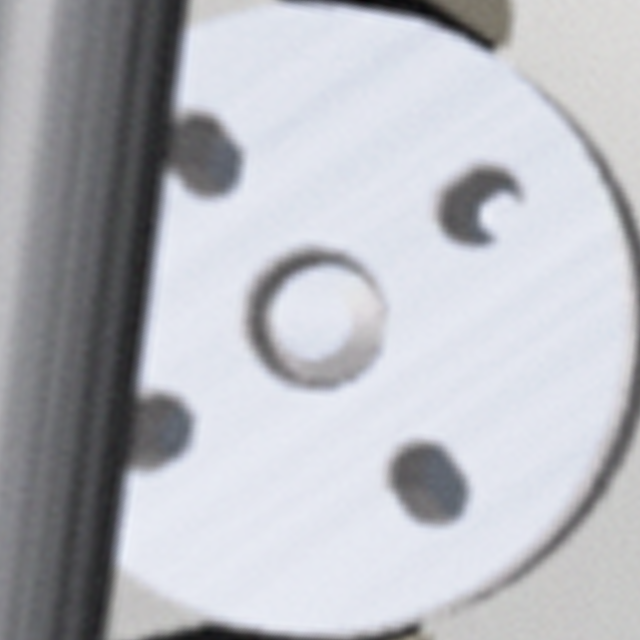

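The pin is now well inside the slot and there is no contact force. The last millimetre goes in fine steps until it touches lightly.

Call:
play_rows --series '[[[0.5, 0, 0, -0.0002, 0], [0.5, 0, 0, -0.0004, 0], [0.5, 0, 0, -0.0005, 0], [0.5, 0, 0, -0.0005, 0]]]'

```text
t: 16.95
tool_pos: [0.5375, 0.115, 0.0408]
orientation: [3.135, -0.201, -0.0]
force: [0.4, -0.8, -1.9]
opening: 0.0632
```

Call:
play_rows --series '[[[0.5, 0, 0, -0.0002, 0], [0.5, 0, 0, -0.0003, 0], [0.5, 0, 0, -0.0003, 0]]]'

```text
t: 17.25
tool_pos: [0.5375, 0.115, 0.0405]
orientation: [3.135, -0.201, -0.0]
force: [0.4, -0.0, -1.3]
opening: 0.0632
```

Call:
play_rows --series '[[[0.5, 0, 0, -0.0001, 0], [0.5, 0, 0, -0.0002, 0], [0.5, 0, 0, -0.0002, 0]]]'

```text
t: 17.55
tool_pos: [0.5375, 0.115, 0.0403]
orientation: [3.135, -0.201, -0.0]
force: [-0.2, -0.4, -1.5]
opening: 0.0632
```

Call:
play_rows --series '[[[0.5, 0, 0, -0.0001, 0], [0.5, 0, 0, -0.0002, 0], [0.5, 0, 0, -0.0002, 0]]]'

```text
t: 17.85
tool_pos: [0.5375, 0.115, 0.0401]
orientation: [3.135, -0.201, 0.0]
force: [0.5, -0.2, -1.0]
opening: 0.0634
```

Call:
play_rows --series '[[[0.5, 0, 0, -0.0001, 0], [0.5, 0, 0, -0.0002, 0], [0.5, 0, 0, -0.0002, 0]]]'

```text
t: 18.15
tool_pos: [0.5375, 0.115, 0.0399]
orientation: [3.135, -0.201, -0.0]
force: [-0.3, -0.3, -1.9]
opening: 0.0631
```

```bash
cat > ht.py <<'E'
import sys
from fit import *
for k in sys.argv[1:]:
    w=dict(np.load(k+".npz"));z=w["range_z"];K=w["intrinsics"];R,t=rt(w)
    v,u=np.mgrid[:400,:640];d=np.stack([(u-K[0,2])/K[0,0],(v-K[1,2])/K[1,1]],-1);r=np.linalg.norm(d,axis=-1)+1e-9
    D=np.concatenate([d*(np.sin(r)/r)[...,None],np.cos(r)[...,None]],-1);P=D*(z/D[...,2])[...,None];W=(P-t)@R
    rr=np.hypot(W[...,0]-.5386,W[...,1]-.1155)
    m=(rr<.030)&(rr>.026)&(W[...,2]>.076)&(W[...,2]<.1);n=W[m];A=np.c_[n[:,:2]-[.5386,.1155],np.ones(len(n))]
    m=(rr>.036)&(rr<.050)&(W[...,2]>.05)&(W[...,2]<.062)&(W[...,0]>.55)
    m2=(rr<.0035)&(W[...,2]>.078)
    print(k,"lap top",np.linalg.lstsq(A,n[:,2],rcond=None)[0].round(4),"deck",np.median(W[m][:,2]).round(4),"spindle",np.median(W[m2][:,2]).round(4))
E
python3 look.py a9; python3 ht.py a4 a8 a9
```

```text
18.15 [0.5375 0.115  0.0399] [ 3.1351e+00 -2.0120e-01 -1.0000e-04] 0.0631 [-0.31 -0.33 -1.89] [0.067 0.026 0.046] 0.00168131357043929
hole (array([0.53846, 0.1153 , 0.00699]), np.float64(4.644155547329056e-05))
platen (array([0.54308, 0.11413]), np.float64(0.00044920596758219605))
a4 lap top [-0.0001  0.0012  0.0888] deck 0.0557 spindle 0.0836
a8 lap top [-0.0007  0.0001  0.0831] deck 0.0557 spindle 0.0837
a9 lap top [0.0011 0.0009 0.0817] deck 0.0557 spindle 0.0836
```

The lap's top reads 0.0817 (deck and spindle read 0.3 mm low, so true ≈ 0.0820), which is the seated height to a few tenths. Two more fine steps to feel for contact.

Call:
play_rows --series '[[[0.5, 0, 0, -0.0001, 0], [0.5, 0, 0, -0.0002, 0], [0.5, 0, 0, -0.0002, 0]]]'

```text
t: 18.6
tool_pos: [0.5376, 0.115, 0.0398]
orientation: [-3.135, 0.201, -0.0]
force: [-0.5, -0.1, -0.9]
opening: 0.0631
```

Call:
play_rows --series '[[[0.5, 0, 0, -0.0001, 0], [0.5, 0, 0, -0.0002, 0], [0.5, 0, 0, -0.0002, 0]]]'

```text
t: 18.9
tool_pos: [0.5376, 0.115, 0.0398]
orientation: [-3.135, 0.201, -0.0]
force: [-2.7, -0.8, 2.5]
opening: 0.0633
```

Contact is felt lightly: +2.5 N, and z has stopped at 0.0398. The lap is on the platen, so I let go.

Call:
play_rows --series '[[[0.1, 0, 0, 0, 0], [0, 0, 0, 0, 0], [-0.2, 0, 0, 0, 0], [-0.4, 0, 0, 0, 0], [-0.7, 0, 0, 0, 0], [-1, 0, 0, 0, 0], [-1, 0, 0, 0, 0], [-1, 0, 0, 0, 0]]]'

```text
t: 19.7
tool_pos: [0.5375, 0.115, 0.0394]
orientation: [-3.135, 0.201, 0.0]
force: [0.4, -0.0, -0.7]
opening: 0.091
```

```bash
python3 look.py b1; python3 ht.py b1
```

```text
19.7 [0.5375 0.115  0.0394] [-3.1351  0.2013  0.    ] 0.091 [ 0.4  -0.03 -0.7 ] [ 0.061 -0.007  0.077] 0.0013862144019410616
hole (array([0.53829, 0.11541, 0.00701]), np.float64(5.015898641792284e-05))
platen (array([0.54308, 0.11437]), np.float64(0.0006213429366478916))
b1 lap top [-0.0005  0.0003  0.0817] deck 0.0557 spindle 0.0836
```

View pics/b1t.png

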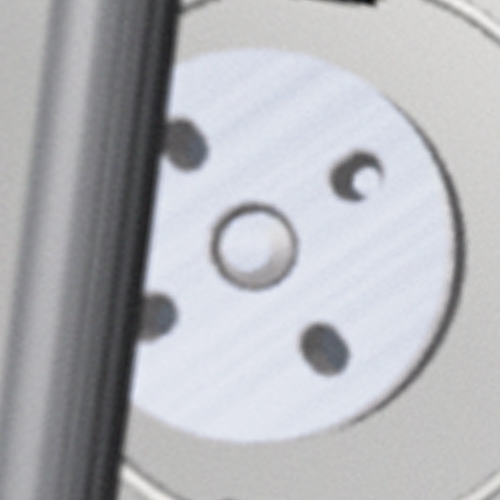

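Released. The lap lies flat at its seated height, with the spindle in the bore at (255,247) and the pin inside the slot at (366,182). I retreat straight up and check from above.

Call:
play_rows --series '[[[-1, 0, 0, 0.01, 0], [-1, 0, 0, 0.03, 0], [-1, 0, 0, 0.06, 0], [-1, 0, 0, 0.1, 0], [-1, -0.03, 0, 0.12, 0], [-1, -0.06, 0, 0.13, 0], [-1, -0.07, 0, 0.13, 0], [-1, -0.07, 0, 0.13, 0]]]'

```text
t: 20.65
tool_pos: [0.4672, 0.1151, 0.1702]
orientation: [-3.135, 0.201, -0.002]
force: [0.5, 0.4, -0.9]
opening: 0.0932
```

Call:
play_rows --series '[[[-1, 0, 0, 0, 0], [-1, 0, 0, 0, 0], [-1, 0, 0, 0, 0]]]'

```text
t: 20.95
tool_pos: [0.4678, 0.1148, 0.1688]
orientation: [3.135, -0.202, -0.002]
force: [-0.5, 0.1, 0.2]
opening: 0.0931
```

```bash
python3 - <<'E'
from plant import sensors, read_camera
from h import *
s=sensors.read_state();print(s["t"],s["tool_pos"],s["force"],s["opening"])
c=read_camera("wrist");np.savez("c1.npz",**c)
im=topdown(c,.5385,.1155,.082,half=.045,res=.00015);cv2.imwrite("pics/c1t.png",im[:,:,::-1])
cv2.imwrite("pics/c1.png",c["color"][:,:,::-1])
q=read_camera("side");np.savez("sic1.npz",**q);cv2.imwrite("pics/sic1.png",cv2.resize(q["color"][130:330,230:430],None,fx=3,fy=3,interpolation=cv2.INTER_CUBIC)[:,:,::-1])
E
python3 ht.py c1
```

```text
20.95 [0.46775851 0.11483902 0.16876826] [-0.54095614  0.10072625  0.18860215] 0.09312563807324245
c1 lap top [-0.0023 -0.0007  0.0817] deck 0.0557 spindle 0.0835
```

View pics/c1t.png

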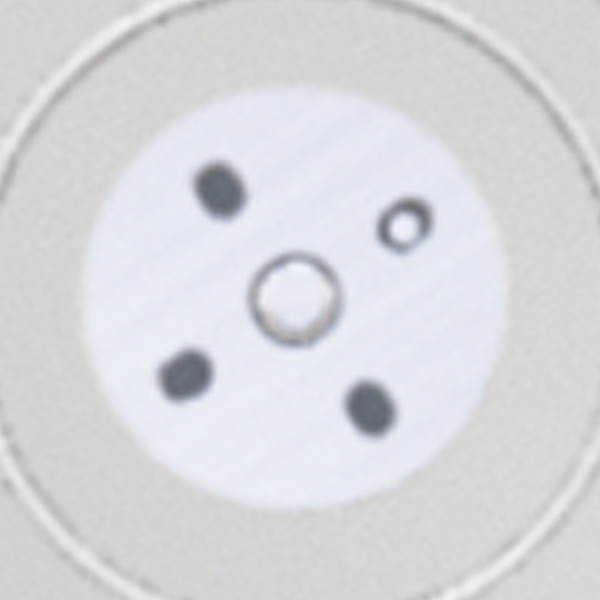

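View pics/sic1.png

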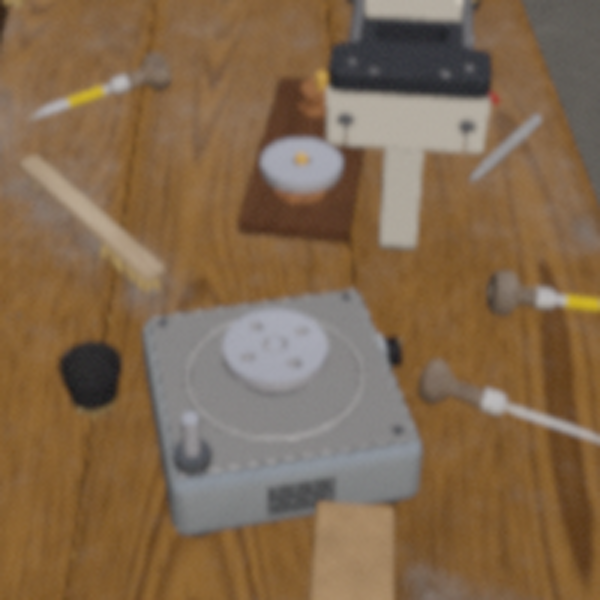

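From above, the pin sits in its slot at (404,226) and the spindle is centred in the bore at (296,299). The side view shows the lap flat on the hone and the plain lap untouched on its pedestal. Handing in.

```bash
python3 -c "
from plant import robot
print(robot.close_job())"
```

```text
the job is handed in; nothing more can be done
None
```

The lap with the drive holes is fitted on the hone and the job is handed in. I lifted it off its stand, lowered it over the spindle and turned it the last 10° just above the pin. I then lowered it until a slot went over the pin and it touched the platen lightly, and let go. I clocked about 21 s of the 72 s allowed.

**Last checks:**
- **Seating:** the lap's top reads 0.0817 m. The deck and spindle read about 0.3 mm low in the same picture, so this matches the seated height of 0.082 m. Its tilt is within the measurement noise.
- **Pin and spindle:** from above, the pin shows inside its slot and the spindle is centred in the bore.
- **Forces:** the wrist force readings stayed under about 3 N. The touch on the platen read +2.5 N and nothing was felt at the pin.
- **Other parts:** the plain lap is still on its pedestal, and the gripper is open and clear of everything.

**What disagreed:**
- **Gripper length:** the real fingertips sit about 25 mm behind the reported TCP, not 14 mm ahead of it as `robot.tip_reach` says. My first grasp therefore closed in the air above the lap without touching anything. I measured the real offset with the cameras and used it from then on.
- **Spindle position:** camera estimates of the hone's position differed by 2 to 3 mm between views. I aligned on the spindle as seen through the lap's centre hole instead.

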